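# Restock the camp-stove fuel tube

## Task

Prise up the stiff hinged lid of the upright fuel tube with the blade of the putty knife and swing it wide open, then load every fuel tablet lying on the table into the tube and ram them down with the wooden rod until the whole stack sits hard on the bottom with no gaps, pressing firmly on the last one. Afterwards hang the rod back through the hole of its bracket, shut the tube's lid fully and leave the putty knife lying on the table; do not disturb the mug, pot and spork.

Things in the scene. Friction and masses are not known exactly. Their poses are not given: they have to be found in the camera images.
- fuel_tube: Upright green-painted tube fixed to the table on a square foot 80 x 80 x 8 mm. Origin on the table under the tube's axis, z up. Outside diameter 39 mm, bore 33 mm, rim 96 mm above the table, inner floor 12 mm above it. Lid hinge on the tube's +x side, lid tab on its -x side. It holds three tablets; sprung steel clips in the bore (+y and -y sides) grip them, so they do not drop by themselves.
- tube_mouth (a point): Centre of the tube's mouth, on the axis, 96 mm above the table; axes as the tube's. Over the top 10 mm the mouth flares to 42 mm inside, 48 mm outside. A tablet let go in the mouth sinks only a little and stays gripped there, its underside some 60 to 82 mm above the table (near the rim), until it is pushed down.
- tube_floor (a point): Centre of the tube's inner floor, on the axis, 12 mm above the table; axes as the tube's. The sprung clips sit in three tiers from here up to 76 mm above the table, 27 mm apart when empty; pushing one tablet down past them takes about 2 to 7 N.
- lid (a joint): Angle of the tube's flat bare-metal lid in rad: 0 shut, at most 2.3 (swung back past upright). The lid is a 54 mm disc, 4 mm thick, with a tab 26 mm wide in front. The hinge is stiff: the lid stays at any angle and takes about 0.1 N m (1.5 N at the tab) to turn.
- lid_hinge (a point): Centre of the lid's hinge line, 28 mm from the tube's axis on its +x side, 97 mm above the table, level with the shut lid's underside. The hinge line runs along the tube's y.
- lid_tab (a point): Middle of the lower front edge of the lid's tab, 72 mm from the hinge line; with the lid shut it is 44 mm from the tube's axis on its -x side and 97 mm above the table, with nothing below it, so the tab overhangs the flared rim by 20 mm.
- knife: Putty knife lying flat: dark wooden handle 100 x 22 x 18 mm (length, width, thickness) and a stiff steel blade 80 x 32 x 2.5 mm. Origin on the handle's underside, 25 mm behind the handle's front end, 5 mm behind the centre of mass; x points along the knife to the blade's tip, z up. The blade's mid-plane is 9 mm above the underside. 120 g.
- knife_tip (a point): Middle of the blade's front edge, at mid-thickness, 105 mm ahead of the knife's origin and 9 mm above its underside.
- rod: Wooden ramrod: shaft 22 mm in diameter, 100 mm long, with a round grip 44 mm in diameter, 42 mm high on top. Origin at the centre of the shaft's lower end, z along the rod to the grip. 90 g. It starts hanging upright through the bracket's hole, its grip resting on the bracket, its lower end 20 mm above the table.
- ring_bracket: Bent steel bracket fixed to the table: foot, upright at its +x side and a horizontal top plate 70 x 60 x 6 mm with its upper face 120 mm above the table and one round hole, 31 mm in diameter, in its middle for the rod. Origin on the table under the hole; z up.
- ring_hole (a point): Centre of the bracket's hole, at the top plate's upper face, 120 mm above the table.
- tablet1: Off-white pressed fuel tablet: solid disc 30 mm in diameter, 20 mm high, about 19 g, lying flat on the table. Origin at the centre of its underside, z up. Two or three of tablet1 to tablet3 are there.
- tablet2: Off-white pressed fuel tablet: solid disc 30 mm in diameter, 20 mm high, about 19 g, lying flat on the table. Origin at the centre of its underside, z up. Two or three of tablet1 to tablet3 are there.
- tablet3: Off-white pressed fuel tablet: solid disc 30 mm in diameter, 20 mm high, about 19 g, lying flat on the table. Origin at the centre of its underside, z up. Two or three of tablet1 to tablet3 are there.
- mug: Bystander: metal mug, 84 mm across, 85 mm high; origin at the centre of its underside.
- pot: Bystander: steel cook pot, 130 mm across, 70 mm high; origin at the centre of its underside.
- spork: Bystander: orange plastic spork, 165 mm long, lying flat; origin near its middle on its underside.

How it is judged (in metres and radians):
On the way, in this order (a step that is already met when the one before it is completed fails the run):
1. the putty knife, pressing on the lid, lifts it by more than 0.15 rad (value of joint lid above 0.15 rad and contact force between knife and fuel_tube above 0.3 N).
2. the lid is swung wide open (more than 1.6 rad) (value of joint lid above 1.6 rad), for 0.2 s.
3. all tablets are stacked in the tube down to its floor without gaps, and the rod presses on the top one with more than 4 N (horizontal distance between each of tablet1, tablet2, tablet3 and tube_floor below 0.006 m and z of tablet1 in the frame of tube_floor between -0.004 and 0.044 m and z of tablet2 in the frame of tube_floor between -0.004 and 0.044 m and z of tablet3 in the frame of tube_floor between -0.004 and 0.044 m and z of any of tablet1, tablet2, tablet3 in the frame of tube_floor below 0.004 m and (z of tablet1 in the frame of tube_floor between 0.016 and 0.024 m or z of tablet2 in the frame of tube_floor between 0.016 and 0.024 m or z of tablet3 in the frame of tube_floor between 0.016 and 0.024 m) and (contact force between rod and tablet1 above 4 N or contact force between rod and tablet2 above 4 N or contact force between rod and tablet3 above 4 N)), for 0.1 s.
At the end, for the whole second after the job is handed in: All tablets present stacked in the tube from its floor up without gaps (heights within 4 mm, 6 mm of the axis); lid below 0.06 rad; rod at rest, hanging upright in the bracket hole (within 8 mm of its axis, lower end 14 to 26 mm over the table, tilt below 0.1 rad); knife at rest flat on the table (horizontal distance between each of tablet1, tablet2, tablet3 and tube_floor below 0.006 m and z of tablet1 in the frame of tube_floor between -0.004 and 0.044 m and z of tablet2 in the frame of tube_floor between -0.004 and 0.044 m and z of tablet3 in the frame of tube_floor between -0.004 and 0.044 m and z of any of tablet1, tablet2, tablet3 in the frame of tube_floor below 0.004 m and (z of tablet1 in the frame of tube_floor between 0.016 and 0.024 m or z of tablet2 in the frame of tube_floor between 0.016 and 0.024 m or z of tablet3 in the frame of tube_floor between 0.016 and 0.024 m) and value of joint lid below 0.06 rad and horizontal distance between rod and ring_hole below 0.008 m and height (world z) of rod between 0.014 and 0.026 m and angle between rod's own z axis and vertical below 0.1 rad and linear speed of each of rod, knife below 0.02 m/s and height (world z) of knife below 0.025 m and height (world z) of knife_tip below 0.03 m); the robot touches nothing.
It fails at once if the mug, the pot or the spork is moved more than 3 cm (distance of any of mug, pot, spork from where it was at the start of the episode above 0.03 m).
Of tablet1, tablet2, tablet3 only 2 to 3 are there at a start; the rules pass over those that are not, and their reading is None.
At some moment in a run one of tablet1, tablet2, tablet3 may be knocked a few centimetres aside while the robot is not near it.
It also fails if it takes over 210 s, if anything falls off the work surface, if the arm or the gripper's body presses on something with over 40 N, if the wrist force passes 120 N, or if a joint passes its speed limit or range.

## Robot

A 7-joint arm with a two-finger parallel gripper is mounted at the origin on the work surface. World frame = base frame: x ahead of the robot, y to its left, z up, the work surface at z = 0. Lengths are in m, angles in degrees, forces in N, time in s.
With the tool pointing down it reaches from about 0.4 to 0.85 m from the base axis. Payload 4.5 kg.
Tool frame: the origin (TCP) lies midway between the tips of the shut fingers; the grasp point (between the pads) lies 19 mm behind it; x points along the fingers, y is the direction in which the jaws open and shut, and the axes are right-handed (so a half turn about x gives the same grasp; the last joint's range is limited). The gripper opens to 85 mm and grips with 20 to 120 N. Pads are 22 mm wide; open, the fingers measure 114 mm over their backs; the gripper's body (76 mm by 85 mm) begins 54 mm behind the grasp point. The pads swing forward as they close: fully open they stand 13 mm farther back than shut.
Start: joints at [-68.079, 39.483, -11.15, 89.685, 9.013, 51.709, -12.324], TCP at [0.214, 0.587, 0.231] pointing down, gripper open.
Joint ranges: [-172.22, 172.22], [-26.19, 119.32], [-84.43, 86.54], [7.71, 146.69], [-57.33, 237.33], [2.42, 119.75], [-152.13, 152.13]. Speed limits (degrees/s): [147.25, 147.25, 180, 180, 180, 180, 180].

## Interface

Orientations are given as a 3x3 rotation matrix whose columns are the frame's x, y, z axes.
In Python, from workcell import robot gives the robot as it stands.
- The arm moves only by the tool arm_command, never from a script. Its argument "motion" is a list of rows, each a list of 3 entries, a list of its own where there are three numbers: the finger opening in m, from 0 to 0.0854, then the shift along the world's x, y, z in m, then the turn, a rotation vector about the world's x, y, z in degrees. A call has 1 to 5 rows; each row is the pose to reach, as a shift and turn from the pose commanded when the call began; what a row does not reach only later rows make up. A row lasts 1/10 s, in which the tool goes at most 50 mm and 8.59 degrees, less where a joint would pass 70% of its speed; a pose out of reach is approached as far as the arm can. A call with a gripper value outside its range is refused whole. The fingers move at their own pace and stop on an object; "newtons" is the grip in N (left out, the last holds). Time passes only in rows, so rows that repeat a pose let the fingers close. It gives the time, the measured TCP pose, the force and the opening at its end, in the units of the state.
- robot.get_state(): the state, without advancing time (a new reading comes with each control period).
- robot.get_image(name): name is "scene" or "top" or "wrist"; returns the picture (480x640x3 uint8, blue, green, red); there is no depth.
- robot.camera_model(name): a dict with "fx", "fy", "cx", "cy" (pixels), "R" (3x3) and "t" (3): a world point X has camera coordinates R X + t; the wrist camera has in their place "tool_from_camera" (4x4, takes a point from camera to tool coordinates, whose origin is the TCP and whose axes are the tool frame's). Camera axes: x right, y down, z forward; pixel columns grow to the right and rows downward; lengths in m; the calibration is good to about 2 mm. A picture is of the moment at which its call begins: read the wrist's pose just before it. camera_model takes no time and is no camera call.
- robot.hand_in(): hands the job in, once; it reports no verdict.
The state is a dict: "time": time; "joint_pos": joint angles; "qvel": joint speeds; "tau": joint torques, N m; "eef_pos": TCP position; "orientation": TCP orientation; "force": force on the tool from outside, world axes, zero at the start; "ft_torque": the same for the moment, N m; "gripper_width": opening from 0.0 (shut) to 1.0 (fully open).
Only numpy, scipy, OpenCV 4.12 (cv2) and the standard library are available. Lean on these libraries where they do the work, as an engineer would, in place of code of your own. Each camera call takes 0.05 s, during which the arm holds its last target. There are 200 camera calls.

## Working session

There is one attempt and no reset: what is moved stays moved. The work goes in short steps, Python scripts to look and compute and a tool call to move; the robot and the scene stay as the last step left them, time stands still between calls to the robot, and variables do not carry over. Pictures are saved under pics/ and viewed, about 12 in all and at most 16, crops included, and the job is handed in when it is done.

Besides the shell and the picture viewer there is one more tool, called as name(argument=value, ...), one argument or row to a line, values as JSON. arm_command: Moves the arm, as the interface text tells. Its arguments: {"type":"object","properties":{"motion":{"type":"array"},"newtons":{"type":"number"}},"required":["motion"]}

```bash
ls; mkdir -p pics
cat > h.py <<'E'
import numpy as np, cv2
from workcell import robot
def save(n,f):
    im=robot.get_image(n); cv2.imwrite('pics/'+f,im); return im
def cam(n,st=None):
    m=robot.camera_model(n)
    K=np.array([[m['fx'],0,m['cx']],[0,m['fy'],m['cy']],[0,0,1.]])
    if 'R' in m: return K,np.array(m['R']),np.array(m['t']).ravel()
    T=np.eye(4);T[:3,:3]=np.array(st['orientation']);T[:3,3]=st['eef_pos']
    W=np.linalg.inv(T@np.array(m['tool_from_camera']))
    return K,W[:3,:3],W[:3,3]
def ray(c,uv):
    K,R,t=c; d=R.T@np.linalg.solve(K,[uv[0],uv[1],1.]); return -R.T@t,d
def onz(c,uv,z):
    o,d=ray(c,uv); return o+d*(z-o[2])/d[2]
def proj(c,X):
    K,R,t=c; p=K@(R@np.asarray(X,float)+t); return p[:2]/p[2]
def two(c1,u1,c2,u2):
    o1,d1=ray(c1,u1);o2,d2=ray(c2,u2)
    d1/=np.linalg.norm(d1);d2/=np.linalg.norm(d2)
    s=np.linalg.lstsq(np.c_[d1,-d2],o2-o1,rcond=None)[0]
    a,b=o1+s[0]*d1,o2+s[1]*d2; return (a+b)/2,np.linalg.norm(a-b)
E
python3 - <<'E'
from h import *
st=robot.get_state();print(st)
for n in('scene','top','wrist'):
    m=robot.camera_model(n);print(n,m)
    save(n,n+'0.png')
E
```

```text
pics
{'time': 0.0, 'joint_pos': array([-68.07887387,  39.5347104 , -11.14665089,  89.74641183,
         9.01257831,  51.70834926, -12.32413125]), 'qvel': array([-0.14174365, -0.04882773, -0.07466715,  0.09507095, -0.07431722,
        0.01588401,  0.13347135]), 'tau': array([ 3.81012669e-04, -5.39612174e+01, -1.26675501e+00, -1.58547467e+01,
        9.06574423e-03,  9.34971438e-03, -3.78391462e-06]), 'eef_pos': array([0.21340887, 0.58673374, 0.23046105]), 'orientation': array([[-5.35055530e-04,  3.41657827e-01,  9.39824262e-01],
       [-1.79775133e-03,  9.39822549e-01, -3.41658228e-01],
       [-9.99998241e-01, -1.87237644e-03,  1.11358561e-04]]), 'force': array([-0.17048213, -0.33393083, -0.76020536]), 'ft_torque': array([-0.02193047,  0.03355572, -0.03581372]), 'gripper_width': 0.9961344814817863}
scene {'fx': 623.0046873971739, 'fy': 623.0046873971739, 'cx': 308.4592216883034, 'cy': 235.52249614861645, 'R': array([[-0.07464613,  0.99708819, -0.01559128],
       [ 0.52778147,  0.02623663, -0.84897489],
       [-0.84609378, -0.07160148, -0.52820313]]), 't': array([ 0.0587209 , -0.18208366,  1.64297011])}
top {'fx': 517.5068383031925, 'fy': 517.5068383031925, 'cx': 320.56372203448046, 'cy': 229.09315726731157, 'R': array([[-0.00127762, -0.99995127, -0.00978881],
       [-0.99854987,  0.00180253, -0.05380434],
       [ 0.05381937,  0.00970588, -0.99850352]]), 't': array([0.00969749, 0.5389519 , 1.02659888])}
wrist {'fx': 380.8441514037504, 'fy': 380.8441514037504, 'cx': 317.8198352266366, 'cy': 243.28865864632857, 'tool_from_camera': array([[ 2.53109011e-05, -2.95630008e-01,  9.55302516e-01,
        -1.41403043e-01],
       [ 9.99999969e-01,  2.44098541e-04,  4.90441013e-05,
        -6.99821841e-04],
       [-2.47686859e-04,  9.55302486e-01,  2.95630005e-01,
        -7.50960835e-02],
       [ 0.00000000e+00,  0.00000000e+00,  0.00000000e+00,
         1.00000000e+00]])}
```

View pics/scene0.png

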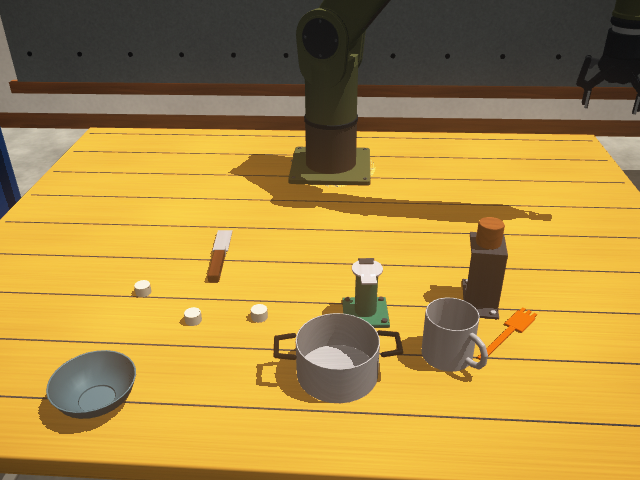

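View pics/top0.png

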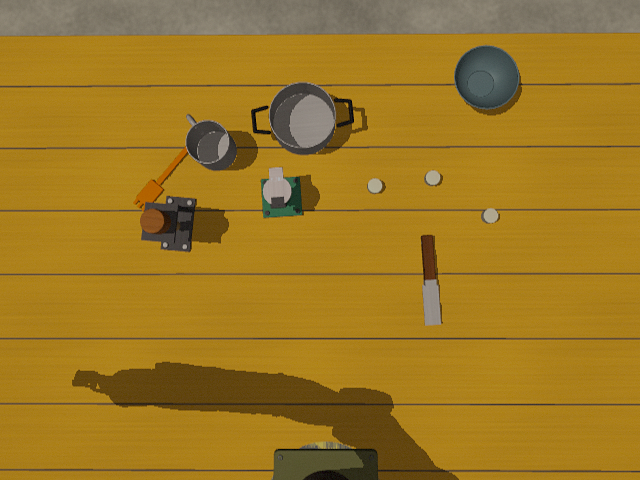

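The scene view shows the tube at (367,290), the knife at (219,255), the rod in its bracket at (489,235), and three tablets at (143,288), (192,316) and (259,313). The top view puts the tube at (280,193), with its tab pointing up in the picture (+x, away from the robot). The knife is at (430,280) with its blade toward the robot, and the rod grip is at (153,221).

```bash
cat > meas.py <<'E'
from h import *
T=cv2.imread('pics/top0.png');S=cv2.imread('pics/scene0.png');ct,cs=cam('top'),cam('scene')
def blobs(im,mask,amin,box=None):
    m=mask.astype(np.uint8)*255
    if box: z=np.zeros_like(m);x0,y0,x1,y1=box;z[y0:y1,x0:x1]=m[y0:y1,x0:x1];m=z
    cn,_=cv2.findContours(m,cv2.RETR_EXTERNAL,cv2.CHAIN_APPROX_NONE)
    return [(cv2.contourArea(c),np.round(cv2.minAreaRect(c)[0],1),np.round(cv2.minAreaRect(c)[1],1),round(cv2.minAreaRect(c)[2],1),c) for c in cn if cv2.contourArea(c)>amin]
hT,hS=cv2.cvtColor(T,cv2.COLOR_BGR2HSV),cv2.cvtColor(S,cv2.COLOR_BGR2HSV)
def hs(h,lo,hi): return cv2.inRange(h,np.array(lo),np.array(hi))>0
if __name__=='__main__':
    for nm,im,h in(('top',T,hT),('scene',S,hS)):
        print(nm)
        for what,m in(('white',(h[...,1]<60)&(h[...,2]>140)),('green',hs(h,(60,80,30),(95,255,200))),('brown',hs(h,(0,100,40),(13,255,200))),('orange',hs(h,(5,200,200),(16,255,255)))):
            for b in blobs(im,m,40): print(what,*b[:4])
    for u,v in((375,186),(433,178),(490,215)): print('tab',onz(ct,(u,v),.02).round(3))
    for u,v in((259,307),(192,312),(143,285)): print('tab s',onz(cs,(u,v),.02).round(3))
    print('hsv', [hT[y,x] for x,y in((375,184),(430,260),(432,305),(276,173),(277,190),(278,203),(153,221),(270,210))])
    print('pot',onz(ct,(303,118),.07),'mug',onz(ct,(210,143),.085))
E
python3 meas.py
python3 - <<'E'
from h import *
a=cv2.imread('pics/top0.png')[150:260,120:320];b=cv2.imread('pics/scene0.png')[200:340,330:530]
f=lambda x:cv2.resize(x,None,fx=4,fy=4,interpolation=cv2.INTER_CUBIC)
a=f(a)
b=cv2.resize(b,None,fx=3,fy=3,interpolation=cv2.INTER_CUBIC)
cv2.imwrite('pics/ca.png',a);cv2.imwrite('pics/cb.png',b)
E
```

```text
top
white 589.0 [431. 302.] [44.  15.2] 85.9
white 136.0 [490.5 215.5] [13. 13.] 90.0
white 134.5 [374.5 185.5] [13. 13.] 90.0
white 137.0 [432.5 177.5] [13. 13.] 90.0
white 602.0 [276.2 184.9] [35.3 27.5] 86.2
white 154.5 [222.7 145.9] [ 9.5 25.3] 18.4
white 1605.0 [310.  121.5] [43.1 47.4] 45.0
white 51.5 [426.  16.] [12. 12.] 90.0
green 642.0 [281.1 196.7] [37.9 38.6] 86.3
brown 420.5 [428.  257.1] [43.9 11.4] 85.5
brown 64.5 [162.5 226.9] [11.1 24.2] 39.8
scene
white 577.0 [ 96.2 397.7] [21.2 36.6] 68.2
white 129.0 [ 80.7 385.3] [11.7 13.6] 54.5
white 69.5 [480.1 343.4] [28.6  5.6] 54.5
white 773.0 [334.5 349.1] [80.8 42.5] 21.8
white 104.0 [192.5 312.5] [ 9. 15.] 90.0
white 104.5 [258.5 308.5] [ 9. 15.] 90.0
white 86.5 [142. 284.] [ 8. 14.] 90.0
white 436.5 [367.  271.5] [23. 30.] 90.0
white 250.0 [222.1 240. ] [14.3 21.8] 14.0
white 962.5 [617.5 152.5] [33. 43.] 90.0
white 2908.5 [ 44. 162.] [68. 86.] 90.0
white 5133.5 [498.1 108. ] [282.2  20. ] 0.7
white 5863.0 [151.9  86.8] [305.9  59.1] 2.0
green 260.0 [374.5 311. ] [27. 26.] -0.0
brown 228.5 [484.7 293.5] [27.  31.8] 2.9
b
[... 185 characters left out ...]
13.  93.] [12. 48.] 90.0
brown 2517.0 [470.5  91.3] [225.1  12.3] 0.5
brown 3169.0 [156.5  88.2] [295.2  12.6] 0.8
orange 548.0 [509. 331.] [18.4 62.2] 45.0
tab [ 0.625 -0.101  0.02 ]
tab [ 0.641 -0.217  0.02 ]
tab [ 0.566 -0.33   0.02 ]
tab s [ 0.624 -0.1    0.02 ]
tab s [ 0.644 -0.217  0.02 ]
tab s [ 0.57  -0.328  0.02 ]
hsv [array([ 24,  47, 175], dtype=uint8), array([ 12, 203,  93], dtype=uint8), array([ 15,  24, 146], dtype=uint8), array([ 12,  30, 168], dtype=uint8), array([  7,  26, 169], dtype=uint8), array([ 6, 19, 68], dtype=uint8), array([ 15, 198, 135], dtype=uint8), array([ 71, 121, 101], dtype=uint8)]
pot [0.75048289 0.04190978 0.07      ] mug [0.69906197 0.21766917 0.085     ]
```

View pics/ca.png

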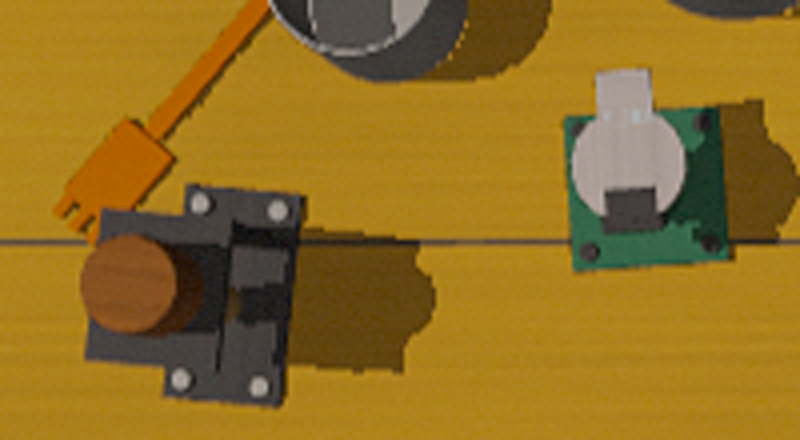

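View pics/cb.png

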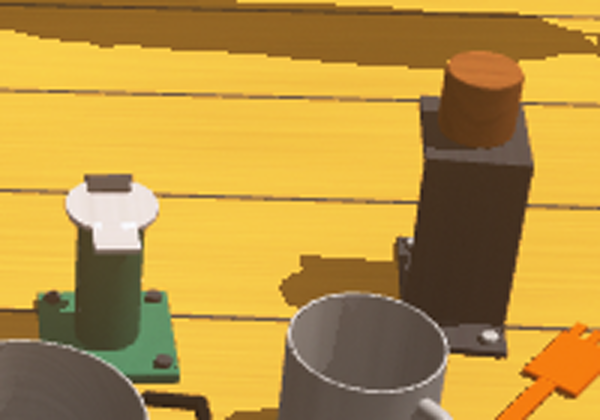

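```bash
cat > m2.py <<'E'
from meas import *
for n,a,b in(('lid',(277.2,191),(367.3,268.3)),('tabfront',(276.2,167.7),(369,281.5)),('griptop',(152.2,221.2),(491.3,223.7)),('knifehandle',(428,257.1),(215.9,262.5)),('blade',(431,302),(222.1,240))):
    X,e=two(ct,a,cs,b);print(n,X.round(4),'gap',e.round(4))
g=[b for b in blobs(T,(hs(hT,(60,80,30),(95,255,200)))|((hT[...,1]<90)&(hT[...,2]>30)),40,(255,160,310,222))]
print('lid z.101',onz(ct,(277.2,191),.101),'tabfront z.1',onz(ct,(276.2,167.7),.101))
# foot corners in top crop (scale4, off 120,150) at z=.008
P=np.array([onz(ct,(120+x/4,150+y/4),.008)[:2] for x,y in((563,116),(720,105),(733,258),(574,271))]);print('foot',P.round(4),P.mean(0))
d=(P[0]+P[1]-P[2]-P[3]);print('yaw of tab dir',np.degrees(np.arctan2(d[1],d[0])))
print('grip top z.162',onz(ct,(152.2,221.2),.162), onz(cs,(491.3,223.7),.162))
# bracket top plate corners z=.12 : upper left, lower-left, right edge
print('plate',[onz(ct,(120+x/4,150+y/4),.12)[:2].round(4) for x,y in((101,209),(86,357),(222,372),(233,220))])
b=[c for c in blobs(T,hs(hT,(0,100,40),(13,255,200)),200)][0];w=[c for c in blobs(T,(hT[...,1]<60)&(hT[...,2]>130),300,(410,270,450,340))][0]
for n,c,z in(('handle',b,.018),('blade',w,.010)):
    q=cv2.boxPoints(cv2.minAreaRect(c[4]));W=np.array([onz(ct,p,z)[:2] for p in q]);print(n,W.round(4).tolist(),W.mean(0).round(4))
E
python3 m2.py
```

```text
lid [0.6055 0.0891 0.0982] gap 0.001
tabfront [0.6486 0.0911 0.1016] gap 0.0018
griptop [0.5456 0.301  0.158 ] gap 0.0006
knifehandle [ 0.4825 -0.2067  0.0157] gap 0.0015
blade [ 0.3929 -0.2121  0.012 ] gap 0.0012
lid z.101 [0.60515841 0.08831274 0.101     ] tabfront z.1 [0.64869093 0.09031318 0.101     ]
foot [[0.6418 0.1307]
 [0.6472 0.0507]
 [0.569  0.044 ]
 [0.5626 0.1247]] [0.60513151 0.08751476]
yaw of tab dir 4.593927856654746
grip top z.162 [0.54524843 0.29928589 0.162     ] [0.5522717  0.29954058 0.162     ]
plate [array([0.5828, 0.3267]), array([0.5154, 0.3324]), array([0.5085, 0.2705]), array([0.5776, 0.2664])]
handle [[0.5253, -0.1912], [0.527, -0.2138], [0.4397, -0.2196], [0.438, -0.197]] [ 0.4825 -0.2054]
blade [[0.4359, -0.1936], [0.4381, -0.225], [0.3502, -0.2301], [0.348, -0.1989]] [ 0.3931 -0.2119]
```

Measured positions agree across the two views, with gaps of 2 mm or less:

| Thing | Position (m) | Heading |
|---|---|---|
| Tube axis | (0.605, 0.088) | Tab at yaw 4.6° |
| Lid | z ≈ 0.10 | |
| Rod and hole | (0.546, 0.300) | |
| Knife origin | about (0.453, -0.2075) | Pointing at yaw 184° |

I'm moving over the knife now.

arm_command(
  motion=[
    [0.085, [0.024, -0.04, 0], [0, 0, 4.84]],
    [0.085, [0.048, -0.08, 0], [0, 0, 9.68]],
    [0.085, [0.072, -0.12, 0], [0, 0, 14.5]],
    [0.085, [0.096, -0.16, 0], [0, 0, 19.4]],
    [0.085, [0.12, -0.2, 0], [0, 0, 24.2]],
  ],
  newtons=60,
)

```text
time: 0.65
eef_pos: [0.3343, 0.3856, 0.2312]
orientation: [[0.0, -0.077, 0.997], [-0.0, 0.997, 0.077], [-1.0, -0.0, -0.0]]
force: [1.4, -0.2, 0.1]
gripper_width: 0.999
```

arm_command(
  motion=[
    [0.085, [0.018, -0.045, 0], [0, 0, 0]],
    [0.085, [0.036, -0.09, 0], [0, 0, 0]],
    [0.085, [0.054, -0.136, 0], [0, 0, 0]],
    [0.085, [0.07, -0.182, 0], [0, 0, 0]],
    [0.085, [0.086, -0.227, 0], [0, 0, 0]],
  ],
)

```text
time: 1.15
eef_pos: [0.42, 0.1583, 0.2313]
orientation: [[-0.0, -0.073, 0.997], [-0.0, 0.997, 0.073], [-1.0, -0.0, -0.0]]
force: [0.8, 0.5, -0.6]
gripper_width: 0.998
```

arm_command(
  motion=[
    [0.085, [0.004, -0.048, 0], [0, 0, 0]],
    [0.085, [0.008, -0.096, 0], [0, 0, 0]],
    [0.085, [0.012, -0.144, 0], [0, 0, 0]],
    [0.085, [0.016, -0.192, 0], [0, 0, 0]],
    [0.085, [0.02, -0.24, 0], [0, 0, 0]],
  ],
)

```text
time: 1.65
eef_pos: [0.4394, -0.0816, 0.2313]
orientation: [[0.0, -0.074, 0.997], [0.0, 0.997, 0.074], [-1.0, 0.0, 0.0]]
force: [1.1, -0.5, 0.1]
gripper_width: 0.995
```

arm_command(
  motion=[
    [0.085, [0.004, -0.04, -0.02], [0, 0, 0]],
    [0.085, [0.008, -0.08, -0.04], [0, 0, 0]],
    [0.085, [0.012, -0.11, -0.06], [0, 0, 0]],
    [0.085, [0.015, -0.1275, -0.08], [0, 0, 0]],
    [0.085, [0.015, -0.1275, -0.081], [0, 0, 0]],
  ],
)

```text
time: 2.15
eef_pos: [0.4529, -0.2099, 0.1481]
orientation: [[-0.004, -0.068, 0.998], [-0.0, 0.998, 0.068], [-1.0, 0.0, -0.004]]
force: [-0.1, 1.2, 0.0]
gripper_width: 0.997
```

```bash
cat > st.py <<'E'
from h import *
def show():
    s=robot.get_state();o=s['orientation']
    print('t',round(s['time'],2),'p',s['eef_pos'].round(4),'yaw_y',np.degrees(np.arctan2(o[1,1],o[0,1])).round(2),'xaxis',o[:,0].round(3),'F',s['force'].round(1),'w',round(s['gripper_width'],3),'q',s['joint_pos'].round(0))
    return s
if __name__=='__main__': show()
E
python3 - <<'E'
from st import *
s=show();im=save('wrist','w1.png');c=cam('wrist',s)
h=cv2.cvtColor(im,cv2.COLOR_BGR2HSV)
for n,m,z in(('brown',cv2.inRange(h,(0,100,30),(13,255,220)),.018),('grey',((h[...,1]<60)&(h[...,2]>110)).astype(np.uint8)*255,.010)):
    for k in cv2.findContours(m,0,1)[0]:
        if cv2.contourArea(k)>1500:
            r=cv2.minAreaRect(k);print(n,np.round(r[0]),np.round(r[1]));print(np.array([onz(c,p,z)[:2] for p in cv2.boxPoints(r)]).round(4).tolist())
E
```

```text
t 2.15 p [ 0.4529 -0.2099  0.1481] yaw_y 93.91 xaxis [-0.004 -0.    -1.   ] F [-0.1  1.2  0. ] w 0.997 q [ 32.  39. -19. 115.  25.  30.  88.]
brown [320. 268.] [106.  29.]
[[0.4401, -0.2209], [0.4386, -0.1998], [0.5246, -0.1928], [0.5261, -0.2159]]
grey [320. 148.] [ 46. 132.]
[[0.4414, -0.2287], [0.3498, -0.2308], [0.3485, -0.1997], [0.44, -0.1944]]
```

View pics/w1.png

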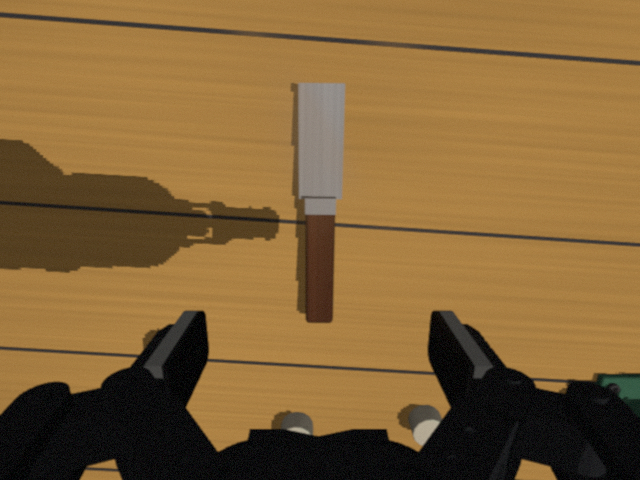

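arm_command(
  motion=[
    [0.085, [0, -0.0015, -0.04], [0, 0, 0]],
    [0.085, [0, -0.0015, -0.08], [0, 0, 0]],
    [0.07, [0, -0.0015, -0.12], [0, 0, 0]],
    [0.06, [0, -0.0015, -0.14], [0, 0, 0]],
    [0.06, [0, -0.0015, -0.147], [0, 0, 0]],
  ],
)

```text
time: 2.7
eef_pos: [0.4545, -0.2062, 0.0024]
orientation: [[-0.002, -0.076, 0.997], [0.002, 0.997, 0.076], [-1.0, 0.002, -0.002]]
force: [-0.7, -0.3, -0.3]
gripper_width: 0.695
```

arm_command(
  motion=[
    [0.03, [0, 0, 0], [0, 0, 0]],
    [0.015, [0, 0, 0], [0, 0, 0]],
    [0.01, [0, 0, 0], [0, 0, 0]],
    [0.01, [0, 0, 0], [0, 0, 0]],
    [0.01, [0, 0, 0], [0, 0, 0]],
  ],
  newtons=80,
)

```text
time: 3.2
eef_pos: [0.4556, -0.2087, 0.0052]
orientation: [[0.003, -0.073, 0.997], [-0.0, 0.997, 0.073], [-1.0, -0.001, 0.003]]
force: [-0.3, 0.8, 6.1]
gripper_width: 0.232
```

arm_command(
  motion=[
    [0.005, [0, 0, 0], [0, 0, 0]],
    [0.005, [0, 0, 0.01], [0, 0, 0]],
    [0.005, [0, 0, 0.03], [0, 0, 0]],
    [0.005, [0, 0, 0.06], [0, 0, 0]],
    [0.005, [0, 0, 0.1], [0, 0, 0]],
  ],
)

```text
time: 3.7
eef_pos: [0.4536, -0.2086, 0.1047]
orientation: [[-0.002, -0.074, 0.997], [0.0, 0.997, 0.074], [-1.0, 0.0, -0.002]]
force: [0.7, -1.2, -1.4]
gripper_width: 0.228
```

The knife is held at an opening of about 20 mm and lifted. Next I carry it to the -y side of the tab and turn it to point along +y.

arm_command(
  motion=[
    [0.005, [0.025, 0.01, 0.01], [0, 0, -8]],
    [0.005, [0.05, 0.02, 0.02], [0, 0, -16]],
    [0.005, [0.075, 0.03, 0.03], [0, 0, -24]],
    [0.005, [0.1, 0.04, 0.04], [0, 0, -32]],
    [0.005, [0.125, 0.05, 0.047], [0, 0, -40]],
  ],
)

```text
time: 4.2
eef_pos: [0.5804, -0.1582, 0.1526]
orientation: [[0.002, 0.59, 0.808], [0.001, 0.808, -0.59], [-1.0, 0.001, 0.001]]
force: [0.6, -1.0, -1.3]
gripper_width: 0.231
```

arm_command(
  motion=[
    [0.005, [0.016, 0.015, 0], [0, 0, -8]],
    [0.005, [0.032, 0.03, 0], [0, 0, -16]],
    [0.005, [0.048, 0.045, 0], [0, 0, -24]],
    [0.005, [0.064, 0.06, 0], [0, 0, -32]],
    [0.005, [0.08, 0.075, 0], [0, 0, -40]],
  ],
)

```text
time: 4.7
eef_pos: [0.6596, -0.0827, 0.1516]
orientation: [[0.0, 0.971, 0.24], [0.001, 0.24, -0.971], [-1.0, 0.001, -0.001]]
force: [-0.6, -0.3, -1.2]
gripper_width: 0.231
```

arm_command(
  motion=[
    [0.005, [0, 0.01, -0.02], [0, 0, -5]],
    [0.005, [0, 0.02, -0.04], [0, 0, -9.6]],
    [0.005, [0, 0.023, -0.05], [0, 0, -9.6]],
    [0.005, [0, 0.023, -0.06], [0, 0, -9.6]],
    [0.005, [0, 0.023, -0.06], [0, 0, -9.6]],
  ],
)

```text
time: 5.2
eef_pos: [0.6586, -0.0615, 0.0897]
orientation: [[-0.002, 0.997, 0.081], [0.0, 0.081, -0.997], [-1.0, -0.002, -0.0]]
force: [-0.8, -0.5, -1.3]
gripper_width: 0.232
```

Run:
```python
from st import *
s=show();a=save('scene','s2.png');b=save('top','t2.png');w=save('wrist','w2.png')
p=s['eef_pos'];x0,y0=proj(cam('scene'),p+[0,.06,0]).astype(int);x1,y1=proj(cam('top'),p+[0,.06,0]).astype(int)
A=a[y0-60:y0+60,x0-60:x0+70];B=b[y1-60:y1+60,x1-70:x1+60]
f=lambda x:cv2.resize(x,(400,370),interpolation=cv2.INTER_CUBIC)
print((x0-60,y0-60),(x1-70,y1-60))
cv2.imwrite('pics/c2.png',np.hstack([f(A),f(B)]))
```

```text
t 5.2 p [ 0.6586 -0.0615  0.0897] yaw_y 4.64 xaxis [-0.002  0.    -1.   ] F [-0.8 -0.5 -1.3] w 0.232 q [-2. 52.  6. 89. -7. 39. 12.]
(np.int64(252), np.int64(229)) (np.int64(255), np.int64(103))
```

View pics/c2.png

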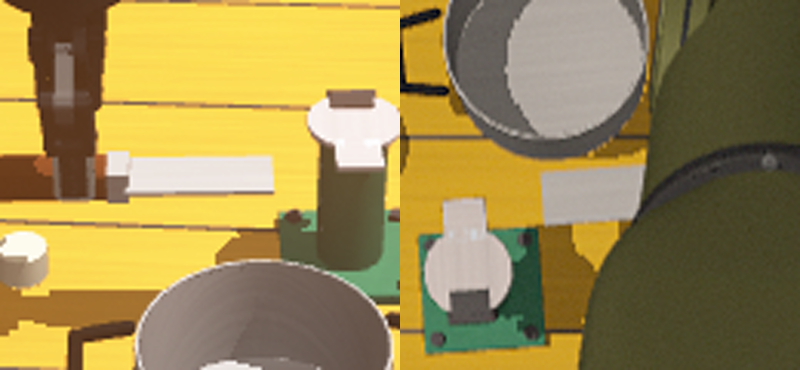

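The left crop (scene) shows the blade tip at about (340.7,285.8), still short of the tab. The right crop (top) shows it at about (301.6,167.1), to the right of the tab.

Run:
```python
from h import *
ct,cs=cam('top'),cam('scene');f=lambda o,x,y:(o[0]+x/3.077,o[1]+y/3.083)
S=(252,229);T=(255,103)
for n,a,b in(('near+x corner',(274,192),(141,172)),('far corner',(272,158),(146,223)),('tab front mid',(358,166),(62,200)),('tab right corner',(336,166),(81,198))):
    X,e=two(cs,f(S,*a),ct,f(T,*b));print(n,X.round(4),e.round(4))
```

```text
near+x corner [0.6667 0.0456 0.0932] 0.0014
far corner [0.6355 0.0431 0.0928] 0.0024
tab front mid [0.6487 0.0917 0.0991] 0.0014
tab right corner [0.6498 0.08   0.0995] 0.0017
```

The tip is at (0.651, 0.044, 0.093), and the tab's underside is at about 0.097 with its centre at y 0.0915. I lower the knife 5 mm, slide it under the tab, then lift.

arm_command(
  motion=[
    [0.005, [0.002, 0, -0.005], [0, 0, 0]],
    [0.005, [0, 0.023, -0.005], [0, 0, 0]],
    [0.005, [-0.002, 0.046, -0.005], [0, 0, 0]],
    [0.005, [-0.0035, 0.069, -0.005], [0, 0, 0]],
    [0.005, [-0.0035, 0.069, -0.005], [0, 0, 0]],
  ],
)

```text
time: 5.85
eef_pos: [0.6562, 0.0145, 0.0853]
orientation: [[0.0, 0.996, 0.087], [0.005, 0.087, -0.996], [-1.0, 0.001, -0.005]]
force: [-0.3, 1.1, -1.1]
gripper_width: 0.231
```

arm_command(
  motion=[
    [0.005, [0, 0, 0.004], [0, 0, 0]],
    [0.005, [0, 0, 0.008], [0, 0, 0]],
    [0.005, [0, 0, 0.013], [0, 0, 0]],
    [0.005, [-0.001, 0, 0.018], [0, 0, 0]],
    [0.005, [-0.0025, 0, 0.024], [0, 0, 0]],
  ],
)

```text
time: 6.35
eef_pos: [0.6537, 0.0069, 0.1098]
orientation: [[0.001, 0.997, 0.079], [-0.001, 0.079, -0.997], [-1.0, 0.0, 0.001]]
force: [0.9, -1.6, -3.9]
gripper_width: 0.232
```

Run:
```python
from st import *
s=show();a=save('scene','s3.png')
A=a[190:340,270:430]
cv2.imwrite('pics/c3.png',cv2.resize(A,None,fx=3,fy=3,interpolation=cv2.INTER_CUBIC))
```

```text
t 6.35 p [0.6537 0.0069 0.1098] yaw_y 4.54 xaxis [ 0.001 -0.001 -1.   ] F [ 0.9 -1.6 -3.9] w 0.232 q [-8. 50.  7. 91. -8. 40.  7.]
```

View pics/c3.png

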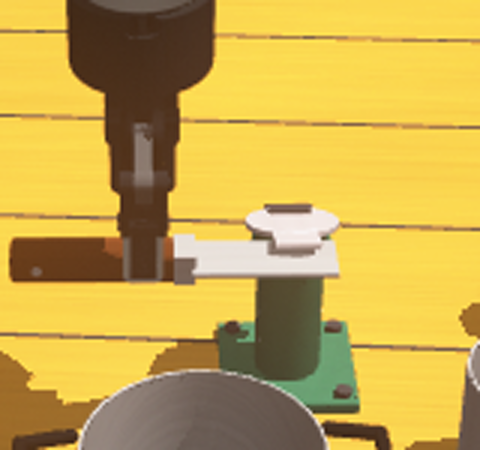

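The blade is under the tab and the lid is up about 17°, with the load up by about 2.6 N. I follow the hinge arc from here.

arm_command(
  motion=[
    [0.005, [-0.003, 0, 0.007], [0, 0, 0]],
    [0.005, [-0.007, -0.001, 0.015], [0, 0, 0]],
    [0.005, [-0.013, -0.001, 0.022], [0, 0, 0]],
    [0.005, [-0.0195, -0.002, 0.028], [0, 0, 0]],
    [0.005, [-0.027, -0.002, 0.033], [0, 0, 0]],
  ],
)

```text
time: 6.9
eef_pos: [0.6264, 0.0064, 0.1432]
orientation: [[0.001, 0.997, 0.08], [0.0, 0.08, -0.997], [-1.0, 0.001, -0.0]]
force: [1.7, -0.4, -3.8]
gripper_width: 0.235
```

arm_command(
  motion=[
    [0.005, [-0.008, -0.001, 0.004], [0, 0, 0]],
    [0.005, [-0.018, -0.001, 0.006], [0, 0, 0]],
    [0.005, [-0.0275, -0.002, 0.007], [0, 0, 0]],
    [0.005, [-0.0375, -0.003, 0.006], [0, 0, 0]],
    [0.005, [-0.047, -0.004, 0.004], [0, 0, 0]],
  ],
)

```text
time: 7.4
eef_pos: [0.5794, 0.0028, 0.1468]
orientation: [[0.002, 0.997, 0.08], [0.001, 0.08, -0.997], [-1.0, 0.002, -0.001]]
force: [1.8, 0.1, -1.4]
gripper_width: 0.235
```

arm_command(
  motion=[
    [0.005, [-0.007, 0, -0.003], [0, 0, 0]],
    [0.005, [-0.014, -0.001, -0.0075], [0, 0, 0]],
    [0.005, [-0.015, -0.001, -0.008], [0, 0, 0]],
    [0.005, [-0.015, -0.001, -0.008], [0, 0, 0]],
    [0.005, [-0.015, -0.001, -0.008], [0, 0, 0]],
  ],
)

```text
time: 7.9
eef_pos: [0.5642, 0.0014, 0.1381]
orientation: [[-0.001, 0.997, 0.081], [-0.0, 0.081, -0.997], [-1.0, -0.001, 0.0]]
force: [0.4, 0.1, -1.1]
gripper_width: 0.231
```

Run:
```python
from st import *
s=show();a=save('scene','s4.png')
A=a[190:340,270:430]
cv2.imwrite('pics/c4.png',cv2.resize(A,None,fx=3,fy=3,interpolation=cv2.INTER_CUBIC))
```

```text
t 7.9 p [0.5642 0.0014 0.1381] yaw_y 4.64 xaxis [-0.001 -0.    -1.   ] F [ 0.4  0.1 -1.1] w 0.231 q [ -9.  43.   6. 106.  -8.  32.   8.]
```

View pics/c4.png

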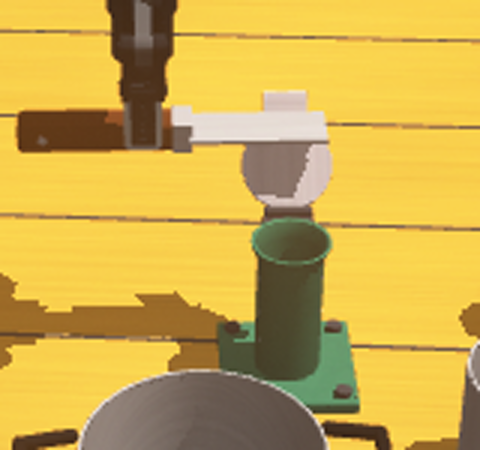

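The lid stands well past upright. Next I lay the knife on free table at about (0.45, -0.15).

arm_command(
  motion=[
    [0.005, [0.012, 0, 0], [0, 0, 0]],
    [0.005, [0.012, -0.04, 0], [0, 0, 0]],
    [0.005, [0.012, -0.08, 0], [0, 0, 0]],
    [0.005, [-0.02, -0.115, 0], [0, 0, 0]],
    [0.005, [-0.055, -0.14, -0.02], [0, 0, 0]],
  ],
)

```text
time: 8.45
eef_pos: [0.5116, -0.1425, 0.1199]
orientation: [[0.007, 0.997, 0.078], [-0.004, 0.078, -0.997], [-1.0, 0.007, 0.004]]
force: [0.4, -2.6, -1.8]
gripper_width: 0.231
```

arm_command(
  motion=[
    [0.005, [-0.03, -0.005, -0.035], [0, 0, 0]],
    [0.005, [-0.059, -0.01, -0.07], [0, 0, 0]],
    [0.005, [-0.059, -0.01, -0.095], [0, 0, 0]],
    [0.005, [-0.059, -0.01, -0.107], [0, 0, 0]],
    [0.005, [-0.059, -0.01, -0.111], [0, 0, 0]],
  ],
)

```text
time: 8.95
eef_pos: [0.4514, -0.1485, 0.0063]
orientation: [[0.0, 0.997, 0.081], [0.0, 0.081, -0.997], [-1.0, 0.0, -0.0]]
force: [0.2, -0.4, -1.7]
gripper_width: 0.231
```

```bash
python3 st.py
```

```text
t 8.95 p [ 0.4514 -0.1485  0.0063] yaw_y 4.64 xaxis [ 0.  0. -1.] F [ 0.2 -0.4 -1.7] w 0.231 q [ 12.  53.   0. 123.  -6.   4.  23.]
```

arm_command(
  motion=[
    [0.005, [0, 0, -0.0015], [0, 0, 0]],
    [0.03, [0, 0, -0.0015], [0, 0, 0]],
    [0.06, [0, 0, -0.0015], [0, 0, 0]],
    [0.06, [0, 0, 0], [0, 0, 0]],
    [0.06, [0, 0, 0.005], [0, 0, 0]],
  ],
)

```text
time: 9.45
eef_pos: [0.4507, -0.1486, 0.0128]
orientation: [[0.0, 0.997, 0.081], [-0.0, 0.081, -0.997], [-1.0, 0.0, 0.0]]
force: [-0.5, -0.7, -0.0]
gripper_width: 0.698
```

arm_command(
  motion=[
    [0.06, [0, 0, 0.03], [0, 0, 0]],
    [0.06, [0, 0, 0.07], [0, 0, -5]],
    [0.06, [0.03, 0.01, 0.1], [0, 0, -13]],
    [0.06, [0.06, 0.02, 0.13], [0, 0, -21]],
    [0.06, [0.09, 0.025, 0.14], [0, 0, -29]],
  ],
)

```text
time: 9.95
eef_pos: [0.5431, -0.1227, 0.1565]
orientation: [[0.006, 0.909, -0.417], [0.001, -0.417, -0.909], [-1.0, 0.005, -0.003]]
force: [1.4, -1.1, -1.0]
gripper_width: 0.7
```

arm_command(
  motion=[
    [0.06, [0.015, 0, 0], [0, 0, -8.4]],
    [0.06, [0.03, 0.005, 0], [0, 0, -16.8]],
    [0.06, [0.045, 0.01, 0], [0, 0, -25.2]],
    [0.06, [0.06, 0.015, 0], [0, 0, -33.6]],
    [0.06, [0.085, 0.023, 0], [0, 0, -42]],
  ],
)

```text
time: 10.45
eef_pos: [0.6247, -0.1008, 0.1531]
orientation: [[-0.001, 0.394, -0.919], [0.0, -0.919, -0.394], [-1.0, -0.001, 0.001]]
force: [0.8, -0.3, 0.4]
gripper_width: 0.699
```

arm_command(
  motion=[
    [0.06, [0, 0, 0], [0, 0, -8.4]],
    [0.06, [0, 0, 0], [0, 0, -16.8]],
    [0.06, [0, 0, 0], [0, 0, -19]],
    [0.06, [0, 0, 0], [0, 0, -19]],
    [0.06, [0, 0, 0], [0, 0, -19]],
  ],
)

```text
time: 10.95
eef_pos: [0.6254, -0.1006, 0.1526]
orientation: [[0.0, 0.083, -0.997], [0.0, -0.997, -0.083], [-1.0, -0.0, -0.0]]
force: [0.7, 0.5, 0.0]
gripper_width: 0.702
```

```bash
cat > tab.py <<'E'
from st import *
import sys
def tabs(n,f):
    s=robot.get_state();c=cam(n,s);im=save(n,f);h=cv2.cvtColor(im,cv2.COLOR_BGR2HSV)
    m=((h[...,1]<75)&(h[...,2]>120)).astype(np.uint8)*255
    for k in cv2.findContours(m,0,1)[0]:
        if cv2.contourArea(k)<40: continue
        (u,v),r=cv2.minEnclosingCircle(k);A=cv2.contourArea(k)
        X=onz(c,(u,v),.02);d=2*np.linalg.norm(onz(c,(u+r,v),.02)-X)
        if .02<d<.06 and A/(np.pi*r*r)>.6: print(n,(round(u),round(v)),X.round(4),'diam',d.round(3))
if __name__=='__main__':
    show()
    for n in ('wrist','top','scene'): tabs(n,n+sys.argv[1]+'.png')
E
python3 tab.py 5
```

```text
t 10.95 p [ 0.6254 -0.1006  0.1526] yaw_y -85.26 xaxis [ 0.  0. -1.] F [0.7 0.5 0. ] w 0.702 q [-12.  50.  34.  94. -35.  47. -49.]
wrist (318, 227) [ 0.6292 -0.101   0.02  ] diam 0.029
top (490, 215) [ 0.5654 -0.3307  0.02  ] diam 0.028
```

T1 is at about (0.626, -0.101), with the top and wrist cameras agreeing to about 3 mm. I grasp it by its upper half.

arm_command(
  motion=[
    [0.06, [0.001, 0, -0.045], [0, 0, 0]],
    [0.06, [0.001, 0, -0.09], [0, 0, 0]],
    [0.06, [0.001, 0, -0.13], [0, 0, 0]],
    [0.06, [0.001, 0, -0.1425], [0, 0, 0]],
    [0.04, [0.001, 0, -0.1425], [0, 0, 0]],
  ],
  newtons=40,
)

```text
time: 11.6
eef_pos: [0.6254, -0.1005, 0.0084]
orientation: [[-0.003, 0.08, -0.997], [0.001, -0.997, -0.08], [-1.0, -0.001, 0.003]]
force: [-0.7, -0.5, 0.4]
gripper_width: 0.545
```

arm_command(
  motion=[
    [0.02, [0, 0, 0], [0, 0, 0]],
    [0.02, [0, 0, 0], [0, 0, 0]],
    [0.02, [0, 0, 0], [0, 0, 0]],
    [0.02, [0, 0, 0.005], [0, 0, 0]],
    [0.02, [0, 0, 0.03], [0, 0, 0]],
  ],
)

```text
time: 12.1
eef_pos: [0.625, -0.0997, 0.0388]
orientation: [[-0.004, 0.081, -0.997], [0.001, -0.997, -0.081], [-1.0, -0.002, 0.004]]
force: [0.1, 0.1, 0.2]
gripper_width: 0.323
```

arm_command(
  motion=[
    [0.02, [0, 0, 0.04], [0, 0, 0]],
    [0.02, [0, 0, 0.08], [0, 0, 0]],
    [0.02, [0, 0.03, 0.1], [0, 0, 0]],
    [0.02, [0, 0.05, 0.1], [0, 0, 0]],
    [0.02, [0, 0.05, 0.1], [0, 0, 0]],
  ],
)

```text
time: 12.6
eef_pos: [0.6273, -0.0455, 0.1409]
orientation: [[0.002, 0.086, -0.996], [0.004, -0.996, -0.086], [-1.0, -0.004, -0.002]]
force: [-0.1, 0.1, -0.1]
gripper_width: 0.322
```

Run:
```python
from st import *
s=show();w=save('wrist','w6.png');a=save('scene','s6.png')
x0,y0=proj(cam('scene'),s['eef_pos']).astype(int)
A=cv2.resize(a[y0-60:y0+40,x0-50:x0+100],None,fx=3,fy=3,interpolation=cv2.INTER_CUBIC);print(x0-50,y0-60)
cv2.imwrite('pics/c6.png',np.hstack([cv2.resize(w,(350,300)),A]))
```

```text
t 12.6 p [ 0.6273 -0.0455  0.1409] yaw_y -85.05 xaxis [ 0.002  0.004 -1.   ] F [-0.1  0.1 -0.1] w 0.322 q [-17.  51.  33.  95. -37.  46. -52.]
237 192
```

View pics/c6.png

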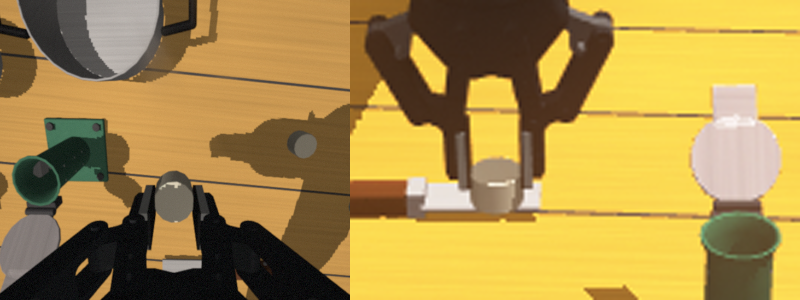

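Run:
```python
from h import *
cs,ct=cam('scene'),cam('top')
print('mouth',onz(cs,(367.3,271),.096))
print('tablet top',onz(cs,(285.2,248.7),.151), 'tablet bottom front', onz(cs,(285.2,192+212/3),.131))
im=cv2.imread('pics/w6.png');h=cv2.cvtColor(im,cv2.COLOR_BGR2HSV)
m=cv2.inRange(h,(60,80,20),(95,255,255))
cv2.imwrite('pics/g.png',m)
```

```text
mouth [0.61035477 0.08960156 0.096     ]
tablet top [ 0.63164081 -0.04789312  0.151     ] tablet bottom front [ 0.64333901 -0.04735358  0.131     ]
```

arm_command(
  motion=[
    [0.02, [-0.005, 0.045, 0], [0, 0, 0]],
    [0.02, [-0.012, 0.09, 0], [0, 0, 0]],
    [0.02, [-0.0205, 0.125, 0], [0, 0, 0]],
    [0.02, [-0.0205, 0.1385, 0], [0, 0, 0]],
    [0.02, [-0.0205, 0.1385, 0], [0, 0, 0]],
  ],
)

```text
time: 13.2
eef_pos: [0.606, 0.0895, 0.1394]
orientation: [[-0.0, 0.083, -0.997], [0.0, -0.997, -0.083], [-1.0, -0.0, 0.0]]
force: [0.6, -0.7, -0.5]
gripper_width: 0.323
```

arm_command(
  motion=[
    [0.02, [0, 0, 0], [0, 0, 0]],
    [0.02, [0, 0, -0.02], [0, 0, 0]],
    [0.02, [0, 0, -0.03], [0, 0, 0]],
    [0.02, [0, 0, -0.03], [0, 0, 0]],
    [0.02, [0, 0, -0.03], [0, 0, 0]],
  ],
)

```text
time: 13.7
eef_pos: [0.6063, 0.0864, 0.11]
orientation: [[0.0, 0.079, -0.997], [-0.001, -0.997, -0.079], [-1.0, 0.001, 0.0]]
force: [-0.4, -1.1, -0.1]
gripper_width: 0.323
```

Run:
```python
from st import *
s=show();w=save('wrist','w7.png');a=save('scene','s7.png')
A=cv2.resize(a[210:340,310:430],None,fx=3,fy=3,interpolation=cv2.INTER_CUBIC)
cv2.imwrite('pics/c7.png',np.hstack([cv2.resize(w[150:480,160:480],(390,390)),A]))
```

```text
t 13.7 p [0.6063 0.0864 0.11  ] yaw_y -85.49 xaxis [ 0.    -0.001 -1.   ] F [-0.4 -1.1 -0.1] w 0.323 q [-30.  52.  33.  99. -41.  41. -61.]
```

View pics/c7.png

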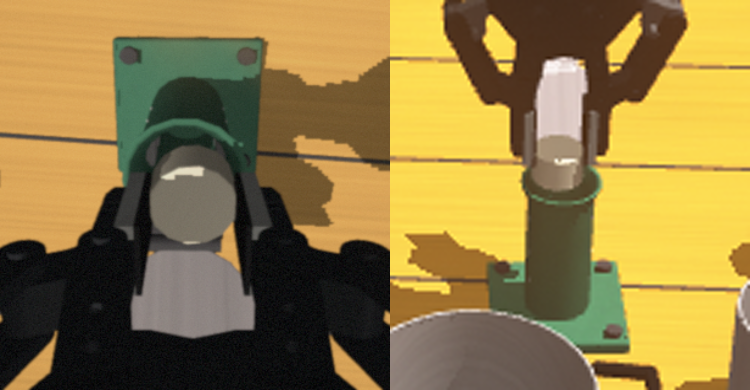

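The tablet sits over the mouth within about 2 mm. I lower it, release, then push it down with the shut fingers.

arm_command(
  motion=[
    [0.02, [0, 0.0015, -0.006], [0, 0, 0]],
    [0.02, [0, 0.0015, -0.012], [0, 0, 0]],
    [0.02, [0, 0.0015, -0.014], [0, 0, 0]],
    [0.02, [0, 0.0015, -0.014], [0, 0, 0]],
    [0.05, [0, 0.0015, -0.014], [0, 0, 0]],
  ],
)

```text
time: 14.3
eef_pos: [0.606, 0.0895, 0.0957]
orientation: [[-0.0, 0.081, -0.997], [-0.0, -0.997, -0.081], [-1.0, 0.0, 0.0]]
force: [0.1, -0.0, -0.6]
gripper_width: 0.48
```

arm_command(
  motion=[
    [0.055, [0, 0, 0], [0, 0, 0]],
    [0.055, [0, 0, 0.015], [0, 0, 0]],
    [0.02, [0, 0, 0.04], [0, 0, 0]],
    [0, [0, 0, 0.045], [0, 0, 0]],
    [0, [0, 0, 0.045], [0, 0, 0]],
  ],
)

```text
time: 14.8
eef_pos: [0.607, 0.0893, 0.1423]
orientation: [[0.003, 0.08, -0.997], [0.0, -0.997, -0.08], [-1.0, 0.0, -0.003]]
force: [-0.3, -0.4, -0.1]
gripper_width: 0.138
```

arm_command(
  motion=[
    [0, [0, 0, 0], [0, 0, 0]],
    [0, [0, 0, 0], [0, 0, 0]],
    [0, [0, 0, -0.01], [0, 0, 0]],
    [0, [0, 0, -0.02], [0, 0, 0]],
    [0, [0, 0, -0.03], [0, 0, 0]],
  ],
)

```text
time: 15.3
eef_pos: [0.6055, 0.0895, 0.1092]
orientation: [[-0.001, 0.08, -0.997], [-0.0, -0.997, -0.08], [-1.0, 0.0, 0.002]]
force: [0.1, 0.3, 0.5]
gripper_width: -0.001
```

Run:
```python
from st import *
s=show();w=save('wrist','w8.png');a=save('scene','s8.png')
A=cv2.resize(a[210:340,310:430],None,fx=3,fy=3,interpolation=cv2.INTER_CUBIC)
cv2.imwrite('pics/c8.png',np.hstack([cv2.resize(w[150:480,160:480],(390,390)),A]))
```

```text
t 15.3 p [0.6055 0.0895 0.1092] yaw_y -85.39 xaxis [-0.001 -0.    -1.   ] F [0.1 0.3 0.5] w -0.001 q [-30.  52.  33.  99. -41.  41. -61.]
```

View pics/c8.png

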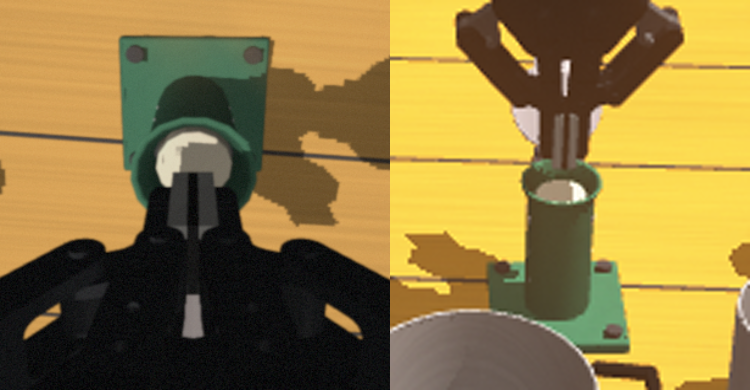

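The tablet sits in the mouth. I push it down with the shut fingers, watching the force.

arm_command(
  motion=[
    [0, [0, 0, -0.008], [0, 0, 0]],
    [0, [0, 0, -0.015], [0, 0, 0]],
    [0, [0, 0, -0.02], [0, 0, 0]],
    [0, [0, 0, -0.024], [0, 0, 0]],
    [0, [0, 0, -0.026], [0, 0, 0]],
  ],
)

```text
time: 15.9
eef_pos: [0.6061, 0.0894, 0.0845]
orientation: [[-0.0, 0.081, -0.997], [-0.0, -0.997, -0.081], [-1.0, -0.0, 0.0]]
force: [-0.0, -0.8, -0.4]
gripper_width: -0.003
```

arm_command(
  motion=[
    [0, [0, 0, -0.004], [0, 0, 0]],
    [0, [0, 0, -0.006], [0, 0, 0]],
    [0, [0, 0, -0.008], [0, 0, 0]],
    [0, [0, 0, -0.008], [0, 0, 0]],
    [0, [0, 0, -0.008], [0, 0, 0]],
  ],
)

```text
time: 16.4
eef_pos: [0.606, 0.0895, 0.0768]
orientation: [[-0.0, 0.081, -0.997], [-0.0, -0.997, -0.081], [-1.0, -0.0, 0.0]]
force: [0.5, 0.4, 0.8]
gripper_width: 0.003
```

arm_command(
  motion=[
    [0, [0, 0, 0.02], [0, 0, 0]],
    [0, [0, 0, 0.05], [0, 0, 0]],
    [0.03, [0, -0.04, 0.07], [0, 0, 0]],
    [0.06, [0.005, -0.085, 0.07], [0, 0, 0]],
    [0.06, [0.01, -0.13, 0.07], [0, 0, 0]],
  ],
)

```text
time: 16.9
eef_pos: [0.6166, -0.0415, 0.1479]
orientation: [[0.002, 0.082, -0.997], [-0.0, -0.997, -0.082], [-1.0, 0.0, -0.002]]
force: [0.5, -0.5, 0.2]
gripper_width: 0.505
```

arm_command(
  motion=[
    [0.06, [0.005, -0.045, 0.005], [0, 0, 0]],
    [0.06, [0.01, -0.09, 0.01], [0, 0, 0]],
    [0.06, [0.018, -0.135, 0.01], [0, 0, 0]],
    [0.06, [0.026, -0.176, 0.01], [0, 0, 0]],
    [0.06, [0.026, -0.176, 0.01], [0, 0, 0]],
  ],
)

```text
time: 17.4
eef_pos: [0.6407, -0.2263, 0.1578]
orientation: [[0.001, 0.071, -0.997], [-0.008, -0.997, -0.071], [-1.0, 0.008, -0.0]]
force: [-0.7, 0.3, -0.2]
gripper_width: 0.703
```

```bash
python3 tab.py 9
```

```text
t 17.4 p [ 0.6407 -0.2263  0.1578] yaw_y -85.92 xaxis [ 0.001 -0.008 -1.   ] F [-0.7  0.3 -0.2] w 0.703 q [ -1.  53.  34.  85. -33.  53. -43.]
wrist (303, 223) [ 0.645 -0.217  0.02 ] diam 0.029
top (278, 192) [0.6125 0.0943 0.02  ] diam 0.031
```

arm_command(
  motion=[
    [0.06, [0, 0, -0.045], [0, 0, 0]],
    [0.06, [0, 0, -0.09], [0, 0, 0]],
    [0.06, [0, 0, -0.135], [0, 0, 0]],
    [0.06, [0, 0, -0.1475], [0, 0, 0]],
    [0.04, [0, 0, -0.1475], [0, 0, 0]],
  ],
)

```text
time: 18.05
eef_pos: [0.641, -0.2142, 0.0076]
orientation: [[-0.004, 0.082, -0.997], [0.002, -0.997, -0.082], [-1.0, -0.003, 0.004]]
force: [0.1, -0.1, 0.3]
gripper_width: 0.549
```

arm_command(
  motion=[
    [0.02, [0, 0, 0], [0, 0, 0]],
    [0.02, [0, 0, 0], [0, 0, 0]],
    [0.02, [0, 0, 0], [0, 0, 0]],
    [0.02, [0, 0, 0.005], [0, 0, 0]],
    [0.02, [0, 0, 0.03], [0, 0, 0]],
  ],
)

```text
time: 18.55
eef_pos: [0.6404, -0.2155, 0.038]
orientation: [[-0.004, 0.08, -0.997], [0.002, -0.997, -0.08], [-1.0, -0.003, 0.004]]
force: [0.2, 0.7, -0.6]
gripper_width: 0.327
```

arm_command(
  motion=[
    [0.02, [0, 0.005, 0.045], [0, 0, 0]],
    [0.02, [0, 0.03, 0.085], [0, 0, 0]],
    [0.02, [-0.005, 0.07, 0.1], [0, 0, 0]],
    [0.02, [-0.01, 0.115, 0.1], [0, 0, 0]],
    [0.02, [-0.016, 0.16, 0.1], [0, 0, 0]],
  ],
)

```text
time: 19.05
eef_pos: [0.6266, -0.0554, 0.1412]
orientation: [[0.003, 0.08, -0.997], [0.0, -0.997, -0.08], [-1.0, 0.0, -0.003]]
force: [0.1, 0.6, -0.3]
gripper_width: 0.323
```

arm_command(
  motion=[
    [0.02, [-0.006, 0.045, 0], [0, 0, 0]],
    [0.02, [-0.012, 0.09, 0], [0, 0, 0]],
    [0.02, [-0.02, 0.13, 0], [0, 0, 0]],
    [0.02, [-0.02, 0.146, 0], [0, 0, 0]],
    [0.02, [-0.02, 0.146, 0], [0, 0, 0]],
  ],
)

```text
time: 19.55
eef_pos: [0.606, 0.0933, 0.1396]
orientation: [[0.0, 0.086, -0.996], [0.002, -0.996, -0.086], [-1.0, -0.002, -0.0]]
force: [0.1, -0.5, 1.5]
gripper_width: 0.322
```

arm_command(
  motion=[
    [0.02, [0, 0, 0], [0, 0, 0]],
    [0.02, [0, 0, -0.02], [0, 0, 0]],
    [0.02, [0, 0, -0.03], [0, 0, 0]],
    [0.02, [0, 0, -0.03], [0, 0, 0]],
    [0.02, [0, 0, -0.03], [0, 0, 0]],
  ],
)

```text
time: 20.05
eef_pos: [0.6063, 0.0878, 0.1095]
orientation: [[0.0, 0.079, -0.997], [-0.001, -0.997, -0.079], [-1.0, 0.001, 0.0]]
force: [-0.5, 0.7, -0.9]
gripper_width: 0.323
```

Run:
```python
from st import *
s=show();w=save('wrist','w10.png');a=save('scene','s10.png')
A=cv2.resize(a[210:340,310:430],None,fx=3,fy=3,interpolation=cv2.INTER_CUBIC)
cv2.imwrite('pics/c10.png',np.hstack([cv2.resize(w[150:480,160:480],(390,390)),A]))
```

```text
t 20.05 p [0.6063 0.0878 0.1095] yaw_y -85.5 xaxis [ 0.    -0.001 -1.   ] F [-0.5  0.7 -0.9] w 0.323 q [-30.  52.  33.  99. -41.  41. -61.]
```

View pics/c10.png

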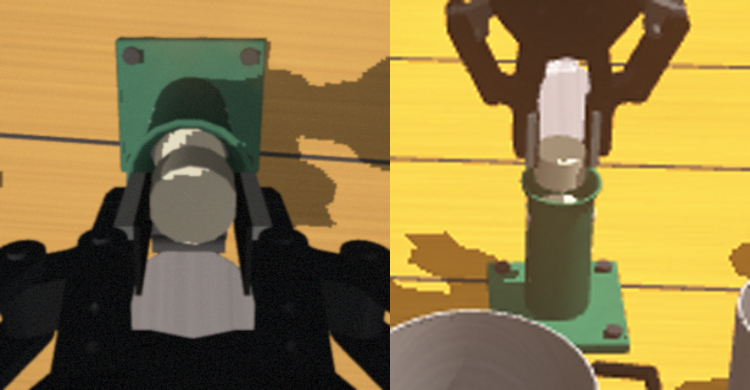

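Tablet 2 is over the mouth and centred. I insert it and push as before.

arm_command(
  motion=[
    [0.02, [0, 0, -0.006], [0, 0, 0]],
    [0.02, [0, 0, -0.012], [0, 0, 0]],
    [0.02, [0, 0, -0.014], [0, 0, 0]],
    [0.02, [0, 0, -0.014], [0, 0, 0]],
    [0.05, [0, 0, -0.014], [0, 0, 0]],
  ],
)

```text
time: 20.65
eef_pos: [0.6061, 0.0895, 0.0954]
orientation: [[0.0, 0.081, -0.997], [0.0, -0.997, -0.081], [-1.0, -0.0, -0.0]]
force: [0.7, -0.9, -0.6]
gripper_width: 0.479
```

arm_command(
  motion=[
    [0.055, [0, 0, 0], [0, 0, 0]],
    [0.055, [0, 0, 0.015], [0, 0, 0]],
    [0.02, [0, 0, 0.04], [0, 0, 0]],
    [0, [0, 0, 0.045], [0, 0, 0]],
    [0, [0, 0, 0.045], [0, 0, 0]],
  ],
)

```text
time: 21.15
eef_pos: [0.607, 0.0894, 0.1418]
orientation: [[0.003, 0.081, -0.997], [0.0, -0.997, -0.081], [-1.0, 0.0, -0.003]]
force: [1.3, -1.0, 0.1]
gripper_width: 0.139
```

arm_command(
  motion=[
    [0, [0, 0, 0], [0, 0, 0]],
    [0, [0, 0, 0], [0, 0, 0]],
    [0, [0, 0, -0.015], [0, 0, 0]],
    [0, [0, 0, -0.03], [0, 0, 0]],
    [0, [0, 0, -0.038], [0, 0, 0]],
  ],
)

```text
time: 21.65
eef_pos: [0.6045, 0.0896, 0.0995]
orientation: [[-0.004, 0.08, -0.997], [-0.0, -0.997, -0.08], [-1.0, -0.0, 0.004]]
force: [-0.1, -0.0, -1.2]
gripper_width: 0.001
```

arm_command(
  motion=[
    [0, [0, 0, -0.005], [0, 0, 0]],
    [0, [0, 0, -0.01], [0, 0, 0]],
    [0, [0, 0, -0.015], [0, 0, 0]],
    [0, [0, 0, -0.02], [0, 0, 0]],
    [0, [0, 0, -0.025], [0, 0, 0]],
  ],
)

```text
time: 22.15
eef_pos: [0.6065, 0.0893, 0.0773]
orientation: [[0.001, 0.08, -0.997], [-0.0, -0.997, -0.08], [-1.0, 0.0, -0.001]]
force: [0.1, -0.7, 3.0]
gripper_width: 0.001
```

```bash
python3 st.py
```

```text
t 22.15 p [0.6065 0.0893 0.0773] yaw_y -85.39 xaxis [ 0.001 -0.    -1.   ] F [ 0.1 -0.7  3. ] w 0.001 q [-29.  55.  31. 100. -43.  38. -59.]
```

arm_command(
  motion=[
    [0, [0, 0, 0.03], [0, 0, 0]],
    [0, [0, 0, 0.065], [0, 0, 0]],
    [0.03, [0, -0.04, 0.085], [0, 0, 0]],
    [0.06, [0, -0.085, 0.085], [0, 0, 0]],
    [0.06, [0, -0.13, 0.085], [0, 0, 0]],
  ],
)

```text
time: 22.65
eef_pos: [0.6066, -0.0415, 0.1631]
orientation: [[0.002, 0.082, -0.997], [-0.0, -0.997, -0.082], [-1.0, 0.0, -0.002]]
force: [-0.0, -0.6, -1.3]
gripper_width: 0.501
```

arm_command(
  motion=[
    [0.06, [-0.005, -0.045, 0], [0, 0, 0]],
    [0.06, [-0.01, -0.09, 0], [0, 0, 0]],
    [0.06, [-0.015, -0.135, 0], [0, 0, 0]],
    [0.06, [-0.02, -0.18, 0], [0, 0, 0]],
    [0.06, [-0.025, -0.225, 0], [0, 0, 0]],
  ],
)

```text
time: 23.15
eef_pos: [0.5807, -0.2672, 0.1621]
orientation: [[0.0, 0.081, -0.997], [0.0, -0.997, -0.081], [-1.0, -0.0, -0.0]]
force: [0.4, -0.6, 0.6]
gripper_width: 0.702
```

arm_command(
  motion=[
    [0.06, [-0.007, -0.045, 0], [0, 0, 0]],
    [0.06, [-0.014, -0.064, 0], [0, 0, 0]],
    [0.06, [-0.014, -0.064, 0], [0, 0, 0]],
    [0.06, [-0.014, -0.064, 0], [0, 0, 0]],
    [0.06, [-0.014, -0.064, 0], [0, 0, 0]],
  ],
)

```text
time: 23.65
eef_pos: [0.5682, -0.3271, 0.1618]
orientation: [[0.0, 0.083, -0.997], [0.002, -0.997, -0.083], [-1.0, -0.002, -0.0]]
force: [0.6, 1.4, -0.4]
gripper_width: 0.703
```

```bash
python3 tab.py 11
```

```text
t 23.65 p [ 0.5682 -0.3271  0.1618] yaw_y -85.23 xaxis [ 0.     0.002 -1.   ] F [ 0.6  1.4 -0.4] w 0.703 q [ 10.  50.  32.  89. -32.  50. -31.]
wrist (324, 229) [ 0.5682 -0.3323  0.02  ] diam 0.029
top (278, 218) [0.5605 0.0949 0.02  ] diam 0.059
top (278, 192) [0.6129 0.0933 0.02  ] diam 0.031
```

arm_command(
  motion=[
    [0.06, [0, -0.0015, -0.045], [0, 0, 0]],
    [0.06, [0, -0.0015, -0.09], [0, 0, 0]],
    [0.06, [0, -0.0015, -0.135], [0, 0, 0]],
    [0.06, [0, -0.0015, -0.1515], [0, 0, 0]],
    [0.04, [0, -0.0015, -0.1515], [0, 0, 0]],
  ],
)

```text
time: 24.3
eef_pos: [0.566, -0.3294, 0.0086]
orientation: [[-0.004, 0.081, -0.997], [0.003, -0.997, -0.081], [-1.0, -0.003, 0.003]]
force: [-0.1, 0.2, 0.7]
gripper_width: 0.548
```

arm_command(
  motion=[
    [0.02, [0, 0, 0], [0, 0, 0]],
    [0.02, [0, 0, 0], [0, 0, 0]],
    [0.02, [0, 0, 0], [0, 0, 0]],
    [0.02, [0, 0, 0.005], [0, 0, 0]],
    [0.02, [0, 0, 0.03], [0, 0, 0]],
  ],
)

```text
time: 24.8
eef_pos: [0.5658, -0.3297, 0.0398]
orientation: [[-0.003, 0.08, -0.997], [0.003, -0.997, -0.08], [-1.0, -0.003, 0.003]]
force: [-0.8, 0.5, -0.7]
gripper_width: 0.319
```

arm_command(
  motion=[
    [0.02, [0, 0.005, 0.045], [0, 0, 0]],
    [0.02, [0, 0.03, 0.085], [0, 0, 0]],
    [0.02, [0.005, 0.07, 0.1], [0, 0, 0]],
    [0.02, [0.01, 0.115, 0.1], [0, 0, 0]],
    [0.02, [0.015, 0.16, 0.1], [0, 0, 0]],
  ],
)

```text
time: 25.3
eef_pos: [0.5829, -0.17, 0.1429]
orientation: [[0.003, 0.08, -0.997], [-0.0, -0.997, -0.08], [-1.0, 0.001, -0.003]]
force: [0.8, 0.8, -0.3]
gripper_width: 0.319
```

arm_command(
  motion=[
    [0.02, [0.005, 0.045, 0], [0, 0, 0]],
    [0.02, [0.01, 0.09, 0], [0, 0, 0]],
    [0.02, [0.016, 0.135, 0], [0, 0, 0]],
    [0.02, [0.024, 0.18, 0], [0, 0, 0]],
    [0.02, [0.024, 0.215, 0], [0, 0, 0]],
  ],
)

```text
time: 25.8
eef_pos: [0.6072, 0.0479, 0.1417]
orientation: [[0.002, 0.084, -0.996], [0.002, -0.996, -0.084], [-1.0, -0.002, -0.002]]
force: [-0.1, -0.5, 0.5]
gripper_width: 0.32
```

arm_command(
  motion=[
    [0.02, [0, 0.03, 0], [0, 0, 0]],
    [0.02, [0, 0.0455, 0], [0, 0, 0]],
    [0.02, [0, 0.0455, 0], [0, 0, 0]],
    [0.02, [0, 0.0455, -0.02], [0, 0, 0]],
    [0.02, [0, 0.0455, -0.03], [0, 0, 0]],
  ],
)

```text
time: 26.3
eef_pos: [0.6057, 0.0867, 0.1104]
orientation: [[-0.0, 0.078, -0.997], [-0.002, -0.997, -0.078], [-1.0, 0.002, 0.001]]
force: [0.4, -0.1, -0.0]
gripper_width: 0.321
```

arm_command(
  motion=[
    [0.02, [0, 0, 0], [0, 0, 0]],
    [0.02, [0, 0, 0], [0, 0, 0]],
    [0.02, [0, 0, 0], [0, 0, 0]],
  ],
)

```text
time: 26.6
eef_pos: [0.6067, 0.0884, 0.1115]
orientation: [[0.001, 0.079, -0.997], [-0.0, -0.997, -0.079], [-1.0, 0.001, -0.001]]
force: [1.0, 1.5, 0.2]
gripper_width: 0.322
```

Run:
```python
from st import *
s=show();w=save('wrist','w12.png');a=save('scene','s12.png')
A=cv2.resize(a[210:340,310:430],None,fx=3,fy=3,interpolation=cv2.INTER_CUBIC)
cv2.imwrite('pics/c12.png',np.hstack([cv2.resize(w[150:480,160:480],(390,390)),A]))
```

```text
t 26.6 p [0.6067 0.0884 0.1115] yaw_y -85.45 xaxis [ 0.001 -0.    -1.   ] F [1.  1.5 0.2] w 0.322 q [-30.  52.  34.  99. -41.  42. -61.]
```

View pics/c12.png

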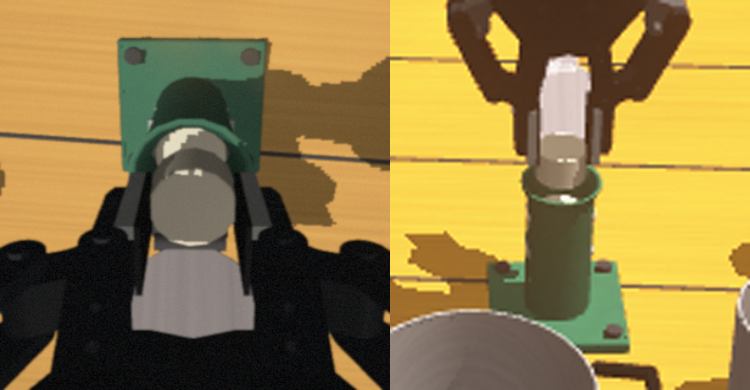

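Tablet 3 is held and centred over the mouth. I insert it the same way.

arm_command(
  motion=[
    [0.02, [0, 0, -0.006], [0, 0, 0]],
    [0.02, [0, 0, -0.012], [0, 0, 0]],
    [0.02, [0, 0, -0.015], [0, 0, 0]],
    [0.02, [0, 0, -0.015], [0, 0, 0]],
    [0.05, [0, 0, -0.015], [0, 0, 0]],
  ],
)

```text
time: 27.2
eef_pos: [0.6058, 0.0894, 0.0955]
orientation: [[-0.001, 0.081, -0.997], [-0.0, -0.997, -0.081], [-1.0, -0.0, 0.001]]
force: [-0.0, 0.7, -0.2]
gripper_width: 0.474
```

arm_command(
  motion=[
    [0.055, [0, 0, 0], [0, 0, 0]],
    [0.055, [0, 0, 0.015], [0, 0, 0]],
    [0.02, [0, 0, 0.04], [0, 0, 0]],
    [0, [0, 0, 0.045], [0, 0, 0]],
    [0, [0, 0, 0.045], [0, 0, 0]],
  ],
)

```text
time: 27.7
eef_pos: [0.6068, 0.0894, 0.1422]
orientation: [[0.002, 0.081, -0.997], [0.0, -0.997, -0.081], [-1.0, 0.0, -0.002]]
force: [0.6, 0.1, 0.6]
gripper_width: 0.136
```

arm_command(
  motion=[
    [0, [0, 0, 0], [0, 0, 0]],
    [0, [0, 0, 0], [0, 0, 0]],
    [0, [0, 0, -0.015], [0, 0, 0]],
    [0, [0, 0, -0.03], [0, 0, 0]],
    [0, [0, 0, -0.038], [0, 0, 0]],
  ],
)

```text
time: 28.2
eef_pos: [0.6045, 0.0896, 0.1]
orientation: [[-0.004, 0.08, -0.997], [-0.0, -0.997, -0.08], [-1.0, -0.0, 0.004]]
force: [-0.3, 0.3, -1.1]
gripper_width: -0.002
```

arm_command(
  motion=[
    [0, [0, 0, -0.005], [0, 0, 0]],
    [0, [0, 0, -0.01], [0, 0, 0]],
    [0, [0, 0, -0.015], [0, 0, 0]],
    [0, [0, 0, -0.02], [0, 0, 0]],
    [0, [0, 0, -0.025], [0, 0, 0]],
  ],
)

```text
time: 28.7
eef_pos: [0.6063, 0.0893, 0.0779]
orientation: [[0.001, 0.08, -0.997], [-0.0, -0.997, -0.08], [-1.0, 0.0, -0.001]]
force: [-2.1, -0.3, 4.8]
gripper_width: 0.003
```

```bash
python3 st.py
```

```text
t 28.7 p [0.6063 0.0893 0.0779] yaw_y -85.39 xaxis [ 0.001 -0.    -1.   ] F [-2.1 -0.3  4.8] w 0.003 q [-29.  55.  31. 100. -43.  38. -59.]
```

The stack's top is at about 0.078 m, against 0.072 when seated. Next I fetch the rod.

arm_command(
  motion=[
    [0, [0, 0, 0.04], [0, 0, 0]],
    [0.03, [0, 0, 0.085], [0, 0, 0]],
    [0.085, [0, 0.03, 0.12], [0, 0, 0]],
    [0.085, [-0.01, 0.07, 0.125], [0, 0, 0]],
    [0.085, [-0.02, 0.11, 0.125], [0, 0, 0]],
  ],
  newtons=80,
)

```text
time: 29.2
eef_pos: [0.5875, 0.2004, 0.2047]
orientation: [[0.005, 0.079, -0.997], [0.001, -0.997, -0.079], [-1.0, -0.001, -0.005]]
force: [-0.1, 0.9, 0.4]
gripper_width: 0.676
```

arm_command(
  motion=[
    [0.085, [-0.015, 0.04, 0], [0, 0, 0]],
    [0.085, [-0.03, 0.08, 0], [0, 0, 0]],
    [0.085, [-0.04, 0.1005, 0], [0, 0, 0]],
    [0.085, [-0.04, 0.1005, 0], [0, 0, 0]],
    [0.085, [-0.04, 0.1005, 0], [0, 0, 0]],
  ],
)

```text
time: 29.7
eef_pos: [0.5462, 0.2997, 0.2026]
orientation: [[0.001, 0.081, -0.997], [-0.001, -0.997, -0.081], [-1.0, 0.001, -0.001]]
force: [0.5, -0.6, 0.1]
gripper_width: 0.991
```

Run:
```python
from st import *
s=show();w=save('wrist','w13.png');c=cam('wrist',s)
h=cv2.cvtColor(w,cv2.COLOR_BGR2HSV);m=cv2.inRange(h,(3,120,60),(14,255,255))
for k in cv2.findContours(m,0,1)[0]:
    if cv2.contourArea(k)>800:
        (u,v),r=cv2.minEnclosingCircle(k);print((u,v,r),onz(c,(u,v),.162).round(4),cv2.boundingRect(k))
print('expected top centre px',proj(c,[.546,.3,.162]))
cv2.imwrite('pics/c13.png',cv2.resize(w,(480,360)))
```

```text
t 29.7 p [0.5462 0.2997 0.2026] yaw_y -85.34 xaxis [ 0.001 -0.001 -1.   ] F [ 0.5 -0.6  0.1] w 0.991 q [-54.  48.  42.  93. -38.  54. -84.]
(315.47076416015625, 265.1476745605469, 46.184600830078125) [0.5538 0.3007 0.162 ] (276, 221, 81, 91)
(298.5, 84.0, 105.30085754394531) [0.6384 0.315  0.162 ] (215, 0, 156, 170)
expected top centre px [315.52636951 279.35824071]
```

View pics/c13.png

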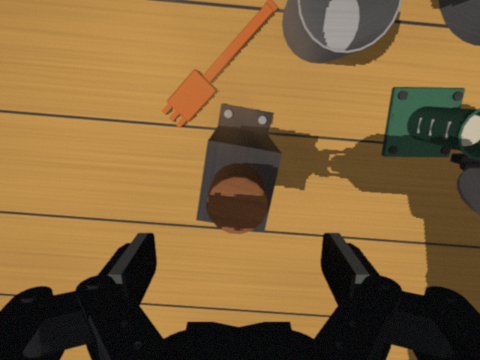

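The grip is at (0.547, 0.300) and centred between the fingers. I grasp it at TCP z ≈ 0.128 and record that pose for hanging it back later.

arm_command(
  motion=[
    [0.085, [0.001, 0, -0.03], [0, 0, 0]],
    [0.085, [0.001, 0, -0.06], [0, 0, 0]],
    [0.085, [0.001, 0, -0.074], [0, 0, 0]],
    [0.085, [0.001, 0, -0.074], [0, 0, 0]],
    [0.06, [0.001, 0, -0.074], [0, 0, 0]],
  ],
)

```text
time: 30.25
eef_pos: [0.5483, 0.2989, 0.1297]
orientation: [[0.002, 0.079, -0.997], [-0.0, -0.997, -0.079], [-1.0, 0.0, -0.002]]
force: [0.4, 0.2, 0.1]
gripper_width: 0.849
```

arm_command(
  motion=[
    [0.03, [0, 0, 0], [0, 0, 0]],
    [0.03, [0, 0, 0], [0, 0, 0]],
    [0.03, [0, 0, 0], [0, 0, 0]],
    [0.03, [0, 0, 0], [0, 0, 0]],
    [0.03, [0, 0, 0], [0, 0, 0]],
  ],
)

```text
time: 30.75
eef_pos: [0.5483, 0.3001, 0.1306]
orientation: [[0.003, 0.081, -0.997], [0.001, -0.997, -0.081], [-1.0, -0.001, -0.003]]
force: [-1.3, -0.3, 5.8]
gripper_width: 0.496
```

arm_command(
  motion=[
    [0.03, [0, 0, 0.02], [0, 0, 0]],
    [0.03, [0, 0, 0.05], [0, 0, 0]],
    [0.03, [0, 0, 0.08], [0, 0, 0]],
    [0.03, [0, 0, 0.115], [0, 0, 0]],
    [0.03, [0, 0, 0.13], [0, 0, 0]],
  ],
)

```text
time: 31.25
eef_pos: [0.5487, 0.2999, 0.2628]
orientation: [[0.005, 0.08, -0.997], [0.002, -0.997, -0.08], [-1.0, -0.002, -0.005]]
force: [0.6, -0.2, -0.7]
gripper_width: 0.492
```

```bash
python3 st.py
```

```text
t 31.25 p [0.5487 0.2999 0.2628] yaw_y -85.39 xaxis [ 0.005  0.002 -1.   ] F [ 0.6 -0.2 -0.7] w 0.492 q [-56.  44.  45.  89. -35.  61. -87.]
```

Rod in hand, lower end about 0.11 m below the TCP. I carry it to the tube, going in x first.

arm_command(
  motion=[
    [0.03, [0.03, -0.03, 0.01], [0, 0, 0]],
    [0.03, [0.058, -0.065, 0.015], [0, 0, 0]],
    [0.03, [0.058, -0.11, 0.015], [0, 0, 0]],
    [0.03, [0.058, -0.155, 0.015], [0, 0, 0]],
    [0.03, [0.058, -0.195, 0.015], [0, 0, 0]],
  ],
)

```text
time: 31.75
eef_pos: [0.6049, 0.1022, 0.2744]
orientation: [[0.001, 0.079, -0.997], [-0.001, -0.997, -0.079], [-1.0, 0.001, -0.001]]
force: [1.0, 0.7, -0.7]
gripper_width: 0.491
```

arm_command(
  motion=[
    [0.03, [0, -0.016, 0], [0, 0, 0]],
    [0.03, [0, -0.016, 0], [0, 0, 0]],
    [0.03, [0, -0.016, -0.02], [0, 0, 0]],
    [0.03, [0, -0.016, -0.04], [0, 0, 0]],
    [0.03, [0, -0.016, -0.04], [0, 0, 0]],
  ],
)

```text
time: 32.25
eef_pos: [0.6032, 0.0923, 0.2311]
orientation: [[-0.006, 0.084, -0.996], [0.002, -0.996, -0.084], [-1.0, -0.002, 0.006]]
force: [-0.7, 0.1, -0.6]
gripper_width: 0.49
```

Run:
```python
from st import *
s=show();w=save('wrist','w14.png');a=save('scene','s14.png')
A=cv2.resize(a[160:340,300:440],None,fx=3,fy=3,interpolation=cv2.INTER_CUBIC)
cv2.imwrite('pics/c14.png',np.hstack([cv2.resize(w[100:480,140:460],(380,540)),A]))
```

```text
t 32.25 p [0.6032 0.0923 0.2311] yaw_y -85.18 xaxis [-0.006  0.002 -1.   ] F [-0.7  0.1 -0.6] w 0.49 q [-34.  44.  41.  94. -34.  56. -66.]
```

View pics/c14.png

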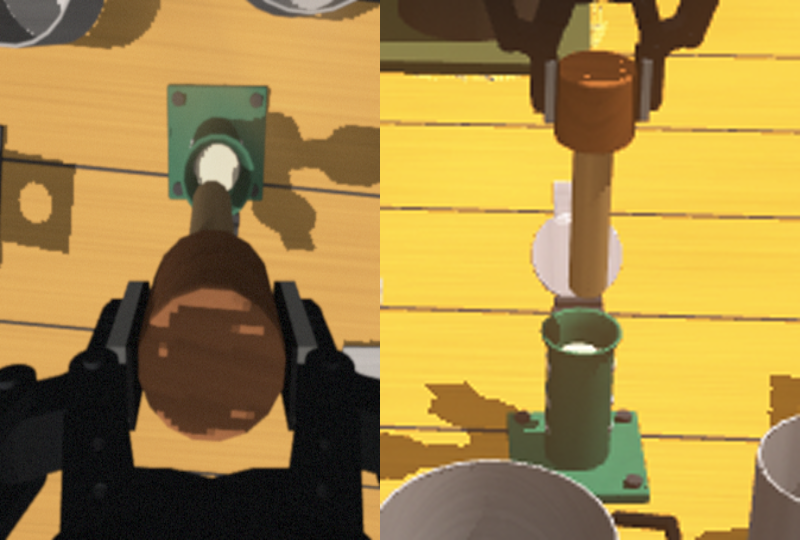

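arm_command(
  motion=[
    [0.03, [0, 0, 0], [0, 0, 0]],
    [0.03, [0, 0, 0], [0, 0, 0]],
  ],
)

```text
time: 32.55
eef_pos: [0.6058, 0.0892, 0.2349]
orientation: [[0.002, 0.081, -0.997], [0.0, -0.997, -0.081], [-1.0, 0.0, -0.002]]
force: [0.1, -0.5, -0.6]
gripper_width: 0.493
```

Run:
```python
from st import *
show();cs=cam('scene')
print('rod front',onz(cs,(369.7,160+298/3),.1205),'mouth',onz(cs,(367.3,271),.096))
a=save('scene','s15.png');h=cv2.cvtColor(a,cv2.COLOR_BGR2HSV)
# shaft columns between grip and mouth
for v in (225,235,245,250,255):
    r=h[v,350:390];xs=[350+i for i in range(40) if 5<r[i,0]<22 and r[i,1]>90 and r[i,2]<170];print(v,xs[:1],xs[-1:])
```

```text
t 32.55 p [0.6058 0.0892 0.2349] yaw_y -85.35 xaxis [ 0.002  0.    -1.   ] F [ 0.1 -0.5 -0.6] w 0.493 q [-34.  44.  41.  93. -34.  56. -66.]
rod front [0.61068606 0.09281514 0.1205    ] mouth [0.61035477 0.08960156 0.096     ]
225 [363] [374]
235 [362] [374]
245 [362] [373]
250 [362] [373]
255 [362] [373]
```

arm_command(
  motion=[
    [0.03, [0.001, 0, -0.012], [0, 0, 0]],
    [0.03, [0.001, 0, -0.024], [0, 0, 0]],
    [0.03, [0.001, 0, -0.034], [0, 0, 0]],
    [0.03, [0.001, 0, -0.04], [0, 0, 0]],
    [0.03, [0.001, 0, -0.044], [0, 0, 0]],
  ],
  newtons=110,
)

```text
time: 33.1
eef_pos: [0.6057, 0.0888, 0.1887]
orientation: [[-0.001, 0.08, -0.997], [-0.0, -0.997, -0.08], [-1.0, 0.0, 0.001]]
force: [-0.5, 0.2, -1.0]
gripper_width: 0.482
```

arm_command(
  motion=[
    [0.03, [0, 0, -0.002], [0, 0, 0]],
    [0.03, [0, 0, -0.004], [0, 0, 0]],
    [0.03, [0, 0, -0.006], [0, 0, 0]],
    [0.03, [0, 0, -0.008], [0, 0, 0]],
    [0.03, [0, 0, -0.008], [0, 0, 0]],
  ],
)

```text
time: 33.6
eef_pos: [0.6065, 0.0887, 0.1828]
orientation: [[0.001, 0.08, -0.997], [0.0, -0.997, -0.08], [-1.0, -0.0, -0.001]]
force: [-2.1, 1.2, 7.1]
gripper_width: 0.485
```

```bash
python3 st.py
```

```text
t 33.6 p [0.6065 0.0887 0.1828] yaw_y -85.39 xaxis [ 0.001  0.    -1.   ] F [-2.1  1.2  7.1] w 0.485 q [-33.  48.  39.  96. -37.  50. -64.]
```

arm_command(
  motion=[
    [0.03, [0, 0, -0.001], [0, 0, 0]],
    [0.03, [0, 0, -0.002], [0, 0, 0]],
    [0.03, [0, 0, -0.003], [0, 0, 0]],
    [0.03, [0, 0, -0.003], [0, 0, 0]],
  ],
)

```text
time: 34.0
eef_pos: [0.6076, 0.0886, 0.1826]
orientation: [[0.004, 0.08, -0.997], [0.002, -0.997, -0.08], [-1.0, -0.001, -0.005]]
force: [-4.7, 0.2, 22.9]
gripper_width: 0.487
```

arm_command(
  motion=[
    [0.03, [0, 0, -0.001], [0, 0, 0]],
    [0.03, [0, 0, -0.002], [0, 0, 0]],
    [0.03, [0, 0, -0.003], [0, 0, 0]],
    [0.03, [0, 0, -0.003], [0, 0, 0]],
  ],
)

```text
time: 34.4
eef_pos: [0.6089, 0.0884, 0.1824]
orientation: [[0.008, 0.08, -0.997], [0.003, -0.997, -0.08], [-1.0, -0.002, -0.008]]
force: [-7.6, 0.9, 38.5]
gripper_width: 0.486
```

arm_command(
  motion=[
    [0.03, [0, 0, -0.001], [0, 0, 0]],
    [0.03, [0, 0, -0.002], [0, 0, 0]],
    [0.03, [0, 0, -0.003], [0, 0, 0]],
    [0.03, [0, 0, -0.003], [0, 0, 0]],
  ],
)

```text
time: 34.8
eef_pos: [0.6118, 0.0883, 0.182]
orientation: [[0.015, 0.08, -0.997], [0.003, -0.997, -0.08], [-1.0, -0.002, -0.015]]
force: [-7.5, 1.4, 50.6]
gripper_width: 0.49
```

The rod stopped hard at 0.1824, so its lower end is at 0.072 m, exactly the seated height of three tablets. The force climbed to 50 N without further travel, so the stack is down. I hang the rod back now.

arm_command(
  motion=[
    [0.03, [0, 0, 0.009], [0, 0, 0]],
    [0.03, [0, 0, 0.03], [0, 0, 0]],
    [0.03, [0, 0, 0.06], [0, 0, 0]],
    [0.03, [0, 0, 0.095], [0, 0, 0]],
    [0.03, [0, 0, 0.101], [0, 0, 0]],
  ],
)

```text
time: 35.3
eef_pos: [0.6086, 0.0882, 0.2777]
orientation: [[0.008, 0.08, -0.997], [-0.0, -0.997, -0.08], [-1.0, 0.001, -0.008]]
force: [0.3, -0.8, -1.0]
gripper_width: 0.484
```

arm_command(
  motion=[
    [0.03, [0, 0.03, 0], [0, 0, 0]],
    [0.03, [0, 0.07, 0], [0, 0, 0]],
    [0.03, [0, 0.11, 0], [0, 0, 0]],
    [0.03, [-0.02, 0.15, 0], [0, 0, 0]],
    [0.03, [-0.045, 0.19, 0], [0, 0, 0]],
  ],
)

```text
time: 35.8
eef_pos: [0.5607, 0.2803, 0.2724]
orientation: [[-0.0, 0.08, -0.997], [-0.001, -0.997, -0.08], [-1.0, 0.001, 0.0]]
force: [0.5, -0.2, -1.1]
gripper_width: 0.484
```

arm_command(
  motion=[
    [0.03, [-0.014, 0.021, 0], [0, 0, 0]],
    [0.03, [-0.014, 0.021, 0], [0, 0, 0]],
    [0.03, [-0.014, 0.021, -0.01], [0, 0, 0]],
    [0.03, [-0.014, 0.021, -0.02], [0, 0, 0]],
    [0.03, [-0.014, 0.021, -0.02], [0, 0, 0]],
  ],
)

```text
time: 36.3
eef_pos: [0.5465, 0.2979, 0.2516]
orientation: [[-0.003, 0.078, -0.997], [-0.002, -0.997, -0.078], [-1.0, 0.002, 0.003]]
force: [0.3, -0.5, -0.1]
gripper_width: 0.486
```

arm_command(
  motion=[
    [0.03, [0, 0, 0], [0, 0, 0]],
    [0.03, [0, 0, 0], [0, 0, 0]],
    [0.03, [0, 0, 0], [0, 0, 0]],
  ],
)

```text
time: 36.6
eef_pos: [0.5476, 0.2995, 0.2542]
orientation: [[0.001, 0.08, -0.997], [0.0, -0.997, -0.08], [-1.0, -0.0, -0.001]]
force: [0.1, 1.2, -1.4]
gripper_width: 0.489
```

Run:
```python
from st import *
s=show();save('scene','s16.png');save('wrist','w16.png')
a=cv2.imread('pics/s16.png');h=cv2.cvtColor(a,cv2.COLOR_BGR2HSV);cs=cam('scene')
# shaft axis in scene vs expected lower end
e=proj(cs,[.5475,.3,s['eef_pos'][2]-.1106]);print('expected rod end px',e)
for v in range(int(e[1])-30,int(e[1])+8,5):
    r=h[v,470:515];xs=[470+i for i in range(45) if 5<r[i,0]<18 and r[i,1]>90 and r[i,2]<190];print(v,xs[:1],xs[-1:])
```

```text
t 36.6 p [0.5476 0.2995 0.2542] yaw_y -85.42 xaxis [ 0.001  0.    -1.   ] F [ 0.1  1.2 -1.4] w 0.489 q [-55.  45.  45.  90. -35.  60. -87.]
expected rod end px [489.6123786  231.41852439]
201 [487] [499]
206 [486] [498]
211 [486] [498]
216 [485] [497]
221 [484] [496]
226 [483] [495]
231 [485] [493]
236 [470] [470]
```

arm_command(
  motion=[
    [0.03, [0.0005, 0, -0.015], [0, 0, 0]],
    [0.03, [0.0005, 0, -0.025], [0, 0, 0]],
    [0.03, [0.0005, 0, -0.035], [0, 0, 0]],
    [0.03, [0.0005, 0, -0.045], [0, 0, 0]],
    [0.03, [0.0005, 0, -0.045], [0, 0, 0]],
  ],
)

```text
time: 37.2
eef_pos: [0.547, 0.2999, 0.2069]
orientation: [[-0.002, 0.08, -0.997], [-0.001, -0.997, -0.08], [-1.0, 0.001, 0.002]]
force: [1.2, 0.5, -1.9]
gripper_width: 0.486
```

```bash
python3 st.py
```

```text
t 37.2 p [0.547  0.2999 0.2069] yaw_y -85.38 xaxis [-0.002 -0.001 -1.   ] F [ 1.2  0.5 -1.9] w 0.486 q [-54.  48.  42.  93. -37.  55. -84.]
```

It is through the hole with no resistance. I continue down and release.

arm_command(
  motion=[
    [0.03, [0, 0, -0.02], [0, 0, 0]],
    [0.03, [0, 0, -0.045], [0, 0, 0]],
    [0.03, [0, 0, -0.065], [0, 0, 0]],
    [0.03, [0, 0, -0.075], [0, 0, 0]],
    [0.03, [0, 0, -0.077], [0, 0, 0]],
  ],
)

```text
time: 37.7
eef_pos: [0.5471, 0.2997, 0.1312]
orientation: [[-0.001, 0.08, -0.997], [-0.001, -0.997, -0.08], [-1.0, 0.001, 0.001]]
force: [-0.2, 0.1, -1.7]
gripper_width: 0.484
```

arm_command(
  motion=[
    [0.03, [0, 0, 0], [0, 0, 0]],
    [0.03, [0, 0, 0], [0, 0, 0]],
    [0.06, [0, 0, 0], [0, 0, 0]],
    [0.085, [0, 0, 0], [0, 0, 0]],
    [0.085, [0, 0, 0], [0, 0, 0]],
  ],
)

```text
time: 38.2
eef_pos: [0.5479, 0.3, 0.1323]
orientation: [[0.001, 0.081, -0.997], [0.0, -0.997, -0.081], [-1.0, -0.0, -0.001]]
force: [-0.4, -0.2, -0.1]
gripper_width: 0.965
```

arm_command(
  motion=[
    [0.085, [0, 0, 0.01], [0, 0, 0]],
    [0.085, [0, 0, 0.04], [0, 0, 0]],
    [0.085, [0, 0, 0.08], [0, 0, 0]],
    [0.06, [0, 0, 0.1], [0, 0, 0]],
    [0, [0, 0, 0.1], [0, 0, 0]],
  ],
)

```text
time: 38.7
eef_pos: [0.55, 0.3, 0.2362]
orientation: [[0.007, 0.08, -0.997], [0.003, -0.997, -0.08], [-1.0, -0.002, -0.007]]
force: [0.7, 0.8, -0.3]
gripper_width: 0.686
```

Run:
```python
from st import *
s=show();a=save('scene','s17.png');cs=cam('scene');h=cv2.cvtColor(a,cv2.COLOR_BGR2HSV);h0=cv2.cvtColor(cv2.imread('pics/scene0.png'),cv2.COLOR_BGR2HSV)
for H in(h0,h):
    m=cv2.inRange(H,(0,100,40),(16,255,230));z=np.zeros_like(m);z[205:252,470:510]=m[205:252,470:510]
    for k in cv2.findContours(z,0,1)[0]:
        if cv2.contourArea(k)>80: print(cv2.boundingRect(k),cv2.contourArea(k))
# lid silhouette
m=((h[...,1]<75)&(h[...,2]>120)).astype(np.uint8)*255;z=np.zeros_like(m);z[180:290,340:400]=m[180:290,340:400]
for k in cv2.findContours(z,0,1)[0]:
    if cv2.contourArea(k)>30: print('lid',cv2.boundingRect(k))
u=np.array([.9968,.0802]);ax=np.array([.6055,.0886])
for th in(100,110,115,120,126,132):
    t=np.radians(th);p=ax+u*(-.028+.072*np.cos(t));print(th,p.round(3),round(.097+.072*np.sin(t),3),proj(cs,[*p,.097+.072*np.sin(t)]).round(1))
```

```text
t 38.7 p [0.55   0.3    0.2362] yaw_y -85.4 xaxis [ 0.007  0.003 -1.   ] F [ 0.7  0.8 -0.3] w 0.686 q [-55.  46.  44.  91. -36.  58. -85.]
(470, 217, 35, 34) 828.0
(470, 217, 34, 35) 815.5
lid (351, 221, 29, 38)
100 [0.565 0.085] 0.168 [366.1 221.5]
110 [0.553 0.084] 0.165 [365.5 219.5]
115 [0.547 0.084] 0.162 [365.1 219. ]
120 [0.542 0.083] 0.159 [364.8 218.9]
126 [0.535 0.083] 0.155 [364.5 219.1]
132 [0.53  0.082] 0.151 [364.1 219.7]
```

The rod is back with the same silhouette as at the start (box 470,217,34x35 against 35x34). Now I go behind the lid with shut fingers and swing it closed along its arc.

arm_command(
  motion=[
    [0, [-0.011, -0.044, 0], [0, 0, 0]],
    [0, [-0.022, -0.088, 0], [0, 0, 0]],
    [0, [-0.033, -0.132, 0], [0, 0, 0]],
    [0, [-0.044, -0.176, 0], [0, 0, 0]],
    [0, [-0.055, -0.22, 0], [0, 0, 0]],
  ],
)

```text
time: 39.25
eef_pos: [0.4911, 0.0785, 0.2311]
orientation: [[-0.002, 0.081, -0.997], [-0.001, -0.997, -0.081], [-1.0, 0.0, 0.002]]
force: [0.6, -0.6, -0.5]
gripper_width: -0.002
```

arm_command(
  motion=[
    [0, [0, 0, 0], [0, 0, 0]],
    [0, [0, 0, -0.03], [0, 0, 0]],
    [0, [0, 0, -0.06], [0, 0, 0]],
    [0, [0, 0, -0.093], [0, 0, 0]],
    [0, [0, 0, -0.093], [0, 0, 0]],
  ],
)

```text
time: 39.75
eef_pos: [0.4894, 0.0804, 0.1354]
orientation: [[-0.009, 0.081, -0.997], [-0.001, -0.997, -0.081], [-1.0, -0.0, 0.009]]
force: [-1.7, 0.1, -0.1]
gripper_width: 0.003
```

```bash
python3 st.py
```

```text
t 39.75 p [0.4894 0.0804 0.1354] yaw_y -85.37 xaxis [-0.009 -0.001 -1.   ] F [-1.7  0.1 -0.1] w 0.003 q [-33.  44.  32. 118. -44.  31. -55.]
```

arm_command(
  motion=[
    [0, [0.018, 0.0015, 0], [0, 0, 0]],
    [0, [0.036, 0.003, 0], [0, 0, 0]],
    [0, [0.0435, 0.0035, 0.0055], [0, 0, 0]],
    [0, [0.052, 0.004, 0.01], [0, 0, 0]],
    [0, [0.061, 0.005, 0.0135], [0, 0, 0]],
  ],
)

```text
time: 40.25
eef_pos: [0.5536, 0.085, 0.1533]
orientation: [[-0.0, 0.08, -0.997], [-0.0, -0.997, -0.08], [-1.0, 0.0, 0.0]]
force: [-2.1, -0.7, -0.8]
gripper_width: 0.001
```

arm_command(
  motion=[
    [0, [0.0095, 0.001, 0.0015], [0, 0, 0]],
    [0, [0.019, 0.0015, 0.0015], [0, 0, 0]],
    [0, [0.0285, 0.002, -0.0005], [0, 0, 0]],
    [0, [0.0375, 0.003, -0.004], [0, 0, 0]],
    [0, [0.046, 0.0035, -0.009], [0, 0, 0]],
  ],
)

```text
time: 40.75
eef_pos: [0.601, 0.0884, 0.1432]
orientation: [[0.001, 0.081, -0.997], [-0.0, -0.997, -0.081], [-1.0, 0.0, -0.001]]
force: [-0.1, 0.2, 1.6]
gripper_width: -0.001
```

arm_command(
  motion=[
    [0, [0.0075, 0.0005, -0.0065], [0, 0, 0]],
    [0, [0.0135, 0.001, -0.0135], [0, 0, 0]],
    [0, [0.018, 0.0015, -0.022], [0, 0, 0]],
    [0, [0.021, 0.0015, -0.031], [0, 0, 0]],
    [0, [0.022, 0.002, -0.036], [0, 0, 0]],
  ],
)

```text
time: 41.25
eef_pos: [0.6218, 0.0903, 0.1062]
orientation: [[-0.0, 0.08, -0.997], [-0.0, -0.997, -0.08], [-1.0, 0.0, 0.0]]
force: [0.9, -0.7, 1.7]
gripper_width: -0.004
```

arm_command(
  motion=[
    [0, [0, 0, -0.002], [0, 0, 0]],
    [0, [0, 0, -0.004], [0, 0, 0]],
    [0, [0, 0, -0.006], [0, 0, 0]],
    [0, [0, 0, -0.008], [0, 0, 0]],
    [0, [0, 0, -0.008], [0, 0, 0]],
  ],
)

```text
time: 41.75
eef_pos: [0.6219, 0.0904, 0.101]
orientation: [[0.001, 0.08, -0.997], [0.001, -0.997, -0.08], [-1.0, -0.001, -0.001]]
force: [-1.0, -0.2, 11.5]
gripper_width: -0.001
```

```bash
python3 st.py
```

```text
t 41.75 p [0.6219 0.0904 0.101 ] yaw_y -85.39 xaxis [ 0.001  0.001 -1.   ] F [-1.  -0.2 11.5] w -0.001 q [-30.  54.  34.  96. -42.  43. -61.]
```

The lid stops hard at 0.101 m, the shut lid's top face, at 11.5 N. I retract and make the final checks.

arm_command(
  motion=[
    [0, [0, 0, 0.01], [0, 0, 0]],
    [0, [0, 0, 0.05], [0, 0, 0]],
    [0, [0, 0, 0.1], [0, 0, 0]],
    [0, [-0.03, -0.03, 0.13], [0, 0, 0]],
    [0, [-0.06, -0.06, 0.15], [0, 0, 0]],
  ],
)

```text
time: 42.25
eef_pos: [0.5617, 0.0305, 0.2513]
orientation: [[0.003, 0.084, -0.996], [-0.0, -0.996, -0.084], [-1.0, 0.0, -0.003]]
force: [0.4, -1.1, 0.7]
gripper_width: -0.001
```

arm_command(
  motion=[
    [0, [-0.03, -0.04, 0], [0, 0, 0]],
    [0, [-0.06, -0.08, 0], [0, 0, 0]],
    [0, [-0.08, -0.12, 0], [0, 0, 0]],
    [0, [-0.1, -0.16, 0], [0, 0, 0]],
    [0, [-0.1, -0.16, 0], [0, 0, 0]],
  ],
)

```text
time: 42.75
eef_pos: [0.4574, -0.1357, 0.2504]
orientation: [[-0.001, 0.069, -0.998], [-0.002, -0.998, -0.069], [-1.0, 0.002, 0.001]]
force: [-0.5, -0.1, -0.2]
gripper_width: -0.001
```

Run:
```python
from st import *
s=show();a=save('scene','s18.png');b=save('top','t18.png')
for n,im,o in(('scene',a,cv2.imread('pics/scene0.png')),('top',b,cv2.imread('pics/top0.png'))):
    d=cv2.absdiff(im,o).max(2)>45;d=cv2.morphologyEx(d.astype(np.uint8),cv2.MORPH_OPEN,np.ones((3,3)))
    print(n,[cv2.boundingRect(k) for k in cv2.findContours(d,0,1)[0] if cv2.contourArea(k)>25])
cv2.imwrite('pics/c18.png',np.hstack([cv2.resize(a[170:400,170:560],(400,300)),cv2.resize(b[50:350,100:500],(400,300))]))
```

```text
t 42.75 p [ 0.4574 -0.1357  0.2504] yaw_y -86.06 xaxis [-0.001 -0.002 -1.   ] F [-0.5 -0.1 -0.2] w -0.001 q [-14.  32.  41. 115. -30.  44. -41.]
scene [(180, 307, 22, 19), (247, 304, 21, 19), (132, 280, 19, 16), (205, 230, 96, 53), (261, 178, 291, 45), (294, 174, 9, 6), (79, 171, 178, 109), (230, 159, 15, 10), (250, 154, 14, 5), (235, 129, 18, 22), (632, 100, 8, 14), (582, 99, 7, 9), (206, 95, 72, 24), (240, 89, 23, 5), (219, 83, 42, 5), (355, 4, 7, 17)]
top [(434, 473, 14, 7), (449, 471, 19, 9), (256, 471, 18, 9), (264, 457, 10, 13), (72, 362, 296, 88), (338, 218, 232, 253), (481, 208, 19, 16), (367, 178, 19, 16), (424, 170, 19, 16)]
```

View pics/c18.png

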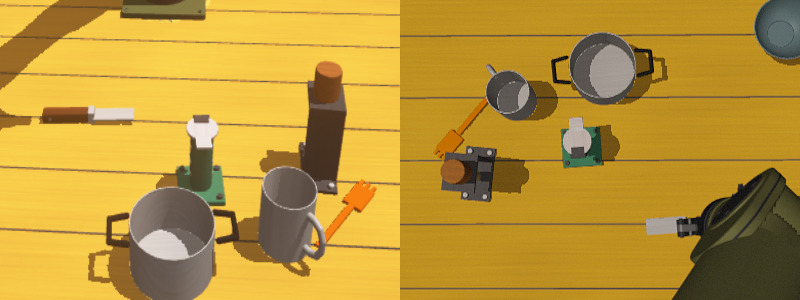

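The final picture shows the lid shut, the rod hanging, and the knife flat on the table. The image difference finds no change from the start at the tube, rod, pot, mug or spork.

```bash
python3 -c "from workcell import robot; print(robot.hand_in())"
```

```text
the job is handed in; nothing more can be done
None
```

The job is handed in, at about 43 s of the 210 s allowed; the hand-in gave no verdict. I prised the lid up with the knife blade and swung it to about 2 rad. All three tablets went into the tube. I rammed them down with the rod, hung it back in its bracket, shut the lid, and left the knife flat on the table.

**Last checks:**
- **Stack:** the rod came to a hard stop with its lower end at about 0.072 m, the seated height of three tablets. The force then rose to about 50 N with no further travel. I judged the stack from this alone, since the tablets cannot be seen with the lid shut.
- **Lid:** pressing on it stopped at 0.101 m with 11.5 N, which is the top face of a shut lid.
- **Rod and bystanders:** comparing the final pictures with the first ones showed no change at the lid, rod, pot, mug or spork.
- **Gripper:** it was clear of everything, with TCP z at 0.25 m.

**Disagreements:** the wrist camera read x about 3 mm higher than the other views, and one scene-camera reading of the tube mouth was about 5 mm off. I used the combined values and nothing jammed. The open lid angle was judged from the knife's path and a picture, not measured directly.

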